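# Load the heated dish drawer and reset its peak thermometer

## Robot

A 7-joint arm with a two-finger parallel gripper is mounted at the origin on the work surface. World frame = base frame: x ahead of the robot, y to its left, z up, the work surface at z = 0. Lengths are in m, angles in degrees, forces in N, time in s.
With the tool pointing down it reaches from about 0.425 to 0.825 m from the base axis. Payload 3.6 kg.
Tool frame: the origin (TCP) lies between the finger pads; the fingertips stand 25 mm ahead of it and the grasp point (between the pads) lies 6 mm ahead of it; z points along the fingers, y is the line along which they close (so a half turn about z gives the same grasp; the last joint's range is limited). The gripper opens to 85 mm and grips with 20 to 120 N. Pads are 22 mm wide; open, the fingers measure 114 mm over their backs; the gripper's body (76 mm by 85 mm) begins 54 mm behind the grasp point. The pads swing forward as they close: fully open they stand 13 mm farther back than shut.
Start: joints at [-77.091, 35.231, -0.722, 81.555, 0.464, 63.22, -2.315], TCP at [0.162, 0.629, 0.234] pointing down, gripper open.
Joint ranges: [-178.69, 178.69], [-17.37, 117.87], [-77.05, 75.6], [15.02, 138.74], [-78.02, 258.01], [0.78, 113.62], [-162.83, 162.83]. Speed limits (degrees/s): [159.86, 159.86, 180, 180, 180, 180, 180].

## Interface

Orientations are given as a 3x3 rotation matrix whose columns are the frame's x, y, z axes.
In Python, from rig import bot gives the robot as it stands. The module is installed in compiled form; this text tells all that it offers.
- The arm moves only by the tool step_arm, never from a script. Its argument "rows" is a list of rows, each an object with "linear": the shift along the tool's x, y, z in cm, a list of three; "rot": the turn, a rotation vector about the tool's x, y, z in degrees, a list of three; "grip": the closure, from 0 (fully open) to 1 (shut). In form: [{"linear": [tx, ty, tz], "rot": [wx, wy, wz], "grip": grip}, ...]. A call has 1 to 20 rows; each row shifts and turns the commanded pose from where the row before left it, along the tool's axes as they then stand; what a row does not reach is not made up. A row lasts 1/12 s, in which the tool goes at most 41.7 mm and 7.16 degrees, less where a joint would pass 70% of its speed; a pose out of reach is approached as far as the arm can. A call is refused whole if a number of a shift passes 4.17 or a number of a turn 7.16, either way. A call with a gripper value outside its range is refused whole. The fingers move at their own pace and stop on an object; the grip force is fixed at half the most. Time passes only in rows, so rows that do not move let the fingers close. It gives the time, the measured TCP pose, the force, the opening and the grip force at its end, in the units of the state.
- bot.get_obs(): the state, without advancing time (a new reading comes with each control period).
- bot.snapshot(name): name is "side" or "top"; returns the picture (384x512x3 uint8, red, green, blue); there is no depth.
- bot.calibration(name): a dict with "fx", "fy", "cx", "cy" (pixels), "eye" and "rotation" of the camera in the world. Camera axes: x right, y down, z forward; pixel columns grow to the right and rows downward; lengths in m; the calibration is good to about 2 mm. A picture is of the moment at which its call begins. calibration takes no time and is no camera call.
- bot.sign_off(): hands the job in; it is judged then, once.
The state is a dict: "clock": time; "joint_positions": joint angles; "joint_velocities": joint speeds; "effort": joint torques, N m; "ee_pos": TCP position; "tool_rot": TCP orientation; "wrist_force": force on the tool from outside, world axes, zero at the start; "ft_torque": the same for the moment, N m; "finger_gap": finger opening in m; "grip_force": force on a finger pad.
Only numpy, scipy, OpenCV 4.12 (cv2) and the standard library are available. Lean on these libraries where they do the work, as an engineer would, in place of code of your own. Each camera call takes 0.05 s, during which the arm holds its last target. There are 200 camera calls.

## Task

Put all the small culture dishes from the bench mat into the open heated drawer, lying flat inside it, and only then push the drawer fully home. Once the drawer is shut with the dishes in it, turn the peak-reset knob on the thermometer box counter-clockwise back against its zero stop; leave the large dish and the jar where they stand.

Things in the scene. Friction and masses are not known exactly. Their poses are not given: they have to be found in the camera images.
- dish0: small closed culture dish, a plain pale disc 40 mm in diameter and 14 mm high, 30 g; starts lying flat on the grey bench mat; origin at the centre of its underside, z up as it lies at the start. Four to six of dish0..dish5 are there, the others are absent (None)
- dish1: small closed culture dish, a plain pale disc 40 mm in diameter and 14 mm high, 30 g; starts lying flat on the grey bench mat; origin at the centre of its underside, z up as it lies at the start. Four to six of dish0..dish5 are there, the others are absent (None)
- dish2: small closed culture dish, a plain pale disc 40 mm in diameter and 14 mm high, 30 g; starts lying flat on the grey bench mat; origin at the centre of its underside, z up as it lies at the start. Four to six of dish0..dish5 are there, the others are absent (None)
- dish3: small closed culture dish, a plain pale disc 40 mm in diameter and 14 mm high, 30 g; starts lying flat on the grey bench mat; origin at the centre of its underside, z up as it lies at the start. Four to six of dish0..dish5 are there, the others are absent (None)
- dish4: small closed culture dish, a plain pale disc 40 mm in diameter and 14 mm high, 30 g; starts lying flat on the grey bench mat; origin at the centre of its underside, z up as it lies at the start. Four to six of dish0..dish5 are there, the others are absent (None)
- dish5: small closed culture dish, a plain pale disc 40 mm in diameter and 14 mm high, 30 g; starts lying flat on the grey bench mat; origin at the centre of its underside, z up as it lies at the start. Four to six of dish0..dish5 are there, the others are absent (None)
- mat: plain grey bench mat, 270 x 180 mm (x, y), 3 mm thick, fixed; origin at the centre of its underside
- drawer_handle (a point): middle of the drawer's bar handle (120 mm long along y, 41 mm above the bench, 35 mm before the front panel); x points into the unit, z up; moves with the drawer. In its frame the drawer's inside is x 56 to 271 mm, y +-129 mm, floor at z -20 mm (22 mm above the bench), walls 6 mm thick, rim at z 12 mm, front panel top at z 22 mm. Open by q m, x = 56 to 50 + 1000 q mm is clear of the unit's roof
- drawer (a joint): opening in m of the drawer of the low white heated unit (fixed, 260 mm deep, 300 mm wide, 75 mm high, front towards the robot; drawer front panel 294 mm wide, 15 mm thick): 0 fully home against its stop, starts 0.135 to 0.165, at most 0.18. It opens along drawer_handle's -x, stays where it is left and takes about 2 N to push
- gauge: grey thermometer box, fixed, 110 x 110 x 45 mm, with a white dial on top; origin at the centre of its underside
- peak_knob_grip (a point): point on the axis of the peak-reset knob, about 78 mm above the bench, where to grip: a black bar 42 mm long, 14 mm wide, top 84 mm above the bench, over a disc 44 mm in diameter whose top is 54 mm above the bench. Axes turn with the knob: x along the bar, the pointer and the white line on the bar lie to its -x
- peak_knob (a joint): angle of the peak-reset knob in rad, 0 = against its zero stop (small steel pin; pointer to the box's own -x side, the side towards the robot), grows clockwise seen from above up to 4.5; starts 2.4 to 4.2. Turn it counter-clockwise seen from above to bring it back. It stays where it is left, stiffness 0.08 Nm
- jar: bystander: glass jar 66 mm in diameter, 85 mm high; origin at the centre of its underside
- big_dish: bystander: large culture dish 90 mm in diameter, 18 mm high, not to be loaded; origin at the centre of its underside
Mind the look-alikes: they are no part of the job. Leave any orange look-alike of the dish5 alone.

How it is judged (in metres and radians):
On the way, in this order (a step that is already met when the one before it is completed fails the run):
1. all the small dishes lie flat inside the open drawer (x of dish0 in the frame of drawer_handle between 0.049 and 0.278 m and y of dish0 in the frame of drawer_handle between -0.13 and 0.13 m and z of dish0 in the frame of drawer_handle between -0.028 and 0.015 m and angle between the z axis of each of dish0, dish1, dish2, dish3, dish4, dish5 and the z axis of drawer_handle, either way round below 0.15 rad and x of dish1 in the frame of drawer_handle between 0.049 and 0.278 m and y of dish1 in the frame of drawer_handle between -0.13 and 0.13 m and z of dish1 in the frame of drawer_handle between -0.028 and 0.015 m and x of dish2 in the frame of drawer_handle between 0.049 and 0.278 m and y of dish2 in the frame of drawer_handle between -0.13 and 0.13 m and z of dish2 in the frame of drawer_handle between -0.028 and 0.015 m and x of dish3 in the frame of drawer_handle between 0.049 and 0.278 m and y of dish3 in the frame of drawer_handle between -0.13 and 0.13 m and z of dish3 in the frame of drawer_handle between -0.028 and 0.015 m and x of dish4 in the frame of drawer_handle between 0.049 and 0.278 m and y of dish4 in the frame of drawer_handle between -0.13 and 0.13 m and z of dish4 in the frame of drawer_handle between -0.028 and 0.015 m and x of dish5 in the frame of drawer_handle between 0.049 and 0.278 m and y of dish5 in the frame of drawer_handle between -0.13 and 0.13 m and z of dish5 in the frame of drawer_handle between -0.028 and 0.015 m and value of joint drawer above 0.02 m), for 0.2 s.
2. the drawer is fully home with the dishes in it (x of dish0 in the frame of drawer_handle between 0.049 and 0.278 m and y of dish0 in the frame of drawer_handle between -0.13 and 0.13 m and z of dish0 in the frame of drawer_handle between -0.028 and 0.015 m and angle between the z axis of each of dish0, dish1, dish2, dish3, dish4, dish5 and the z axis of drawer_handle, either way round below 0.15 rad and x of dish1 in the frame of drawer_handle between 0.049 and 0.278 m and y of dish1 in the frame of drawer_handle between -0.13 and 0.13 m and z of dish1 in the frame of drawer_handle between -0.028 and 0.015 m and x of dish2 in the frame of drawer_handle between 0.049 and 0.278 m and y of dish2 in the frame of drawer_handle between -0.13 and 0.13 m and z of dish2 in the frame of drawer_handle between -0.028 and 0.015 m and x of dish3 in the frame of drawer_handle between 0.049 and 0.278 m and y of dish3 in the frame of drawer_handle between -0.13 and 0.13 m and z of dish3 in the frame of drawer_handle between -0.028 and 0.015 m and x of dish4 in the frame of drawer_handle between 0.049 and 0.278 m and y of dish4 in the frame of drawer_handle between -0.13 and 0.13 m and z of dish4 in the frame of drawer_handle between -0.028 and 0.015 m and x of dish5 in the frame of drawer_handle between 0.049 and 0.278 m and y of dish5 in the frame of drawer_handle between -0.13 and 0.13 m and z of dish5 in the frame of drawer_handle between -0.028 and 0.015 m and value of joint drawer below 0.004 m), for 0.2 s.
3. the peak knob is back at its zero stop, the drawer still home (value of joint drawer below 0.004 m and value of joint peak_knob below 0.08 rad), for 0.2 s.
At the end, for the whole second after the job is handed in: every small dish that is there lies flat (within 0.15 rad, either way up) inside the drawer; the drawer is home to within 4 mm; the peak knob rests within 0.08 rad of its zero stop (all of step 3 and x of dish0 in the frame of drawer_handle between 0.049 and 0.278 m and y of dish0 in the frame of drawer_handle between -0.13 and 0.13 m and z of dish0 in the frame of drawer_handle between -0.028 and 0.015 m and angle between the z axis of each of dish0, dish1, dish2, dish3, dish4, dish5 and the z axis of drawer_handle, either way round below 0.15 rad and x of dish1 in the frame of drawer_handle between 0.049 and 0.278 m and y of dish1 in the frame of drawer_handle between -0.13 and 0.13 m and z of dish1 in the frame of drawer_handle between -0.028 and 0.015 m and x of dish2 in the frame of drawer_handle between 0.049 and 0.278 m and y of dish2 in the frame of drawer_handle between -0.13 and 0.13 m and z of dish2 in the frame of drawer_handle between -0.028 and 0.015 m and x of dish3 in the frame of drawer_handle between 0.049 and 0.278 m and y of dish3 in the frame of drawer_handle between -0.13 and 0.13 m and z of dish3 in the frame of drawer_handle between -0.028 and 0.015 m and x of dish4 in the frame of drawer_handle between 0.049 and 0.278 m and y of dish4 in the frame of drawer_handle between -0.13 and 0.13 m and z of dish4 in the frame of drawer_handle between -0.028 and 0.015 m and x of dish5 in the frame of drawer_handle between 0.049 and 0.278 m and y of dish5 in the frame of drawer_handle between -0.13 and 0.13 m and z of dish5 in the frame of drawer_handle between -0.028 and 0.015 m and velocity of joint peak_knob between -0.05 and 0.05 rad/s); the robot touches nothing.
It fails at once if the jar is shifted by more than 30 mm or tipped (distance of jar from where it was at the start of the episode above 0.03 m or angle between jar's own z axis and vertical above 0.4 rad).
It fails at once if the large dish is shifted by more than 30 mm or tipped (distance of big_dish from where it was at the start of the episode above 0.03 m or angle between big_dish's own z axis and vertical above 0.4 rad).
Of dish0, dish1, dish2, dish3, dish4, dish5 only 4 to 6 are there at a start; the rules pass over those that are not, and their reading is None.
At some moment in a run one of dish0, dish1, dish2, dish3, dish4, dish5 may be knocked a few centimetres aside while the robot is not near it.
Once in a run the grip may slacken for a moment while it holds something.
It also fails if it takes over 210 s, if anything falls off the work surface, if the arm or the gripper's body presses on something with over 40 N, if the wrist force passes 120 N, or if a joint passes its speed limit or range.

## Working session

There is one attempt and no reset: what is moved stays moved. The work goes in short steps, Python scripts to look and compute and a tool call to move; the robot and the scene stay as the last step left them, time stands still between calls to the robot, and variables do not carry over. Pictures are saved under pics/ and viewed, at most 14 in all, crops included, and the job is handed in when it is done.

Besides the shell and the picture viewer there is one more tool, called after "Call:" as name(argument=value, ...) on one line, values as JSON. step_arm: Moves the arm, as the interface text tells. Its arguments: {"type":"object","properties":{"rows":{"type":"array"}},"required":["rows"]}

```bash
mkdir -p pics; cat > h.py <<'E'
import numpy as np, cv2
from rig import bot
def snap(n,f):
    im=bot.snapshot(n); cv2.imwrite(f'pics/{f}.png',im[:,:,::-1]); return im
def ray(n,uv,z):
    c=bot.calibration(n); R=np.array(c['rotation']); e=np.array(c['eye'])
    d=R@np.array([(uv[0]-c['cx'])/c['fx'],(uv[1]-c['cy'])/c['fy'],1.])
    return e+d*(z-e[2])/d[2]
def proj(n,p):
    c=bot.calibration(n); q=np.array(c['rotation']).T@(np.array(p)-c['eye'])
    return np.array([c['fx']*q[0]/q[2]+c['cx'],c['fy']*q[1]/q[2]+c['cy']])
E
python3 - <<'E'
from h import *
for n in('top','side'): snap(n,n+'0'); c=bot.calibration(n); print(n,c)
o=bot.get_obs(); print(o)
E
```

```text
top {'fx': 388.0094633535808, 'fy': 388.0094633535808, 'cx': 257.25232636772364, 'cy': 194.24833081859015, 'eye': array([ 0.45036145, -0.05680999,  0.89120388]), 'rotation': array([[ 0.02777945, -0.98716699,  0.15725658],
       [-0.99931731, -0.03125852, -0.01969325],
       [ 0.02435613, -0.15660216, -0.9873614 ]])}
side {'fx': 425.27668049039374, 'fy': 425.27668049039374, 'cx': 261.5047611191505, 'cy': 188.20247860153586, 'eye': array([ 0.43061738, -0.74509399,  0.89839847]), 'rotation': array([[ 0.98280076, -0.13521075,  0.12578044],
       [-0.18442732, -0.75348366,  0.63106967],
       [ 0.0094461 , -0.6434131 , -0.76546087]])}
{'clock': 0.1, 'joint_positions': array([-77.09235242,  35.28475499,  -0.72434492,  81.63110513,
         0.46475831,  63.22098057,  -2.31458402]), 'joint_velocities': array([ 0.00599828, -0.0722907 ,  0.04084309, -0.24715463,  0.04499379,
        0.05986928,  0.03373571]), 'effort': array([ 1.61996923e-03, -4.70383108e+01,  2.60550706e-01, -1.71571791e+01,
        1.01023901e-02,  5.91879449e-03, -6.15176774e-06]), 'ee_pos': array([0.16174218, 0.62885079, 0.23254806]), 'tool_rot': array([[-9.68493823e-01,  2.49036952e-01, -5.58085468e-04],
       [ 2.49037576e-01,  9.68491162e-01, -2.27055553e-03],
       [-2.49513872e-05, -2.33800326e-03, -9.99997267e-01]]), 'wrist_force': array([ 0.3194693 ,  0.13072255, -1.0688466 ]), 'ft_torque': array([ 0.01735268, -0.03265172, -0.02272088]), 'grip_force': 0.0, 'finger_gap': 0.08555694096342913}
```

View pics/top0.png

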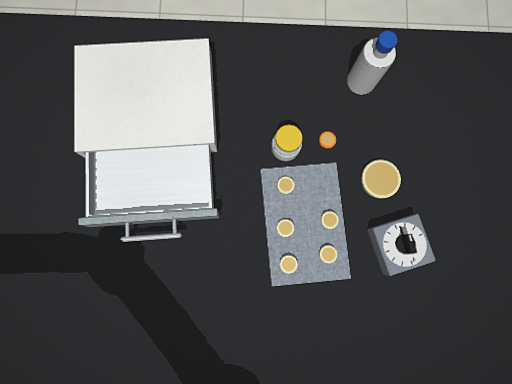

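View pics/side0.png

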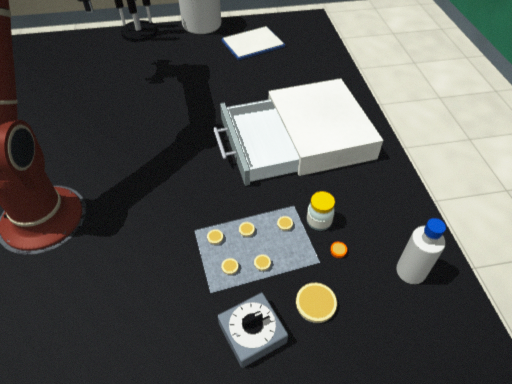

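Top view: five small pale dishes lie on the mat, at about (286,185), (330,219), (285,228), (328,254) and (289,264). The orange-rimmed disc at (327,140) is off the mat and is the look-alike. The big dish is at (381,178), the jar at (288,140), the knob at (405,242) and the drawer handle at (151,237). I'll measure these and confirm with an enlarged crop.

```bash
cat >> h.py <<'E'
def dishes(n,im,z=0.017):
    h=cv2.cvtColor(im,cv2.COLOR_RGB2HSV)
    m=cv2.inRange(h,(8,35,110),(35,255,255))
    m=cv2.morphologyEx(m,cv2.MORPH_CLOSE,np.ones((3,3)))
    r=[]
    for c in cv2.findContours(m,cv2.RETR_EXTERNAL,cv2.CHAIN_APPROX_NONE)[0]:
        a=cv2.contourArea(c)
        if a<60: continue
        (u,v),(w,hh),_=cv2.fitEllipse(c); r.append((round(u,1),round(v,1),round(a),round(w,1),round(hh,1),ray(n,(u,v),z)[:2].round(4)))
    return r
E
python3 - <<'E'
from h import *
t=cv2.imread('pics/top0.png'); s=cv2.imread('pics/side0.png')
for n,i in(('top',t),('side',s)):
    print(n); [print(*x) for x in dishes(n,i[:,:,::-1])]
a=cv2.resize(t[120:290,255:440],None,fx=3,fy=3,interpolation=cv2.INTER_CUBIC)
cv2.imwrite('pics/crop1.png',a)
b=cv2.resize(t[205:285,360:445],None,fx=7,fy=7,interpolation=cv2.INTER_CUBIC)
cv2.imwrite('pics/crop2.png',b)
# handle & front panel
for uv in((122,240),(180,236)): print('handle',ray('top',uv,.047))
for uv in((80,221),(218,212)): print('panel top front',ray('top',uv,.063))
for uv in((75,151),(216,148)): print('roof front',ray('top',uv,.075))
for uv in((74,46),(209,39)): print('roof back',ray('top',uv,.075))
E
```

```text
top
288.2 263.7 231 16.9 17.5 [ 0.4355 -0.1475]
327.7 253.6 230 16.9 17.5 [ 0.4601 -0.2357]
285.0 227.4 222 16.6 17.2 [ 0.516  -0.1388]
329.3 219.4 224 16.9 17.1 [ 0.537  -0.2393]
285.2 184.4 217 16.5 16.9 [ 0.6145 -0.1377]
380.9 178.6 1143 37.5 38.8 [ 0.6353 -0.3593]
327.1 139.4 214 16.5 16.7 [ 0.725  -0.2345]
288.3 138.1 556 26.3 27.1 [ 0.7249 -0.1431]
side
315.8 301.9 1234 38.3 41.0 [ 0.6332 -0.3629]
229.6 266.0 201 15.6 16.6 [ 0.4579 -0.2394]
262.0 262.2 193 15.4 16.1 [ 0.5345 -0.2431]
338.2 249.0 202 15.9 16.4 [ 0.7227 -0.2402]
214.7 236.4 172 14.2 15.7 [ 0.4331 -0.1509]
246.4 228.9 166 14.1 15.1 [ 0.5136 -0.1425]
284.6 222.9 163 13.9 15.1 [ 0.6119 -0.1419]
322.2 202.0 416 22.2 24.0 [ 0.7243 -0.0935]
handle [0.47630605 0.21365276 0.047     ]
handle [0.48842932 0.09035722 0.047     ]
panel top front [0.51314038 0.29986907 0.063     ]
panel top front [0.54114317 0.00962219 0.063     ]
roof front [0.66181745 0.32010915 0.075     ]
roof front [0.6789049  0.01905355 0.075     ]
roof back [0.90348096 0.3466854  0.075     ]
roof back [0.93317151 0.04620177 0.075     ]
```

View pics/crop1.png

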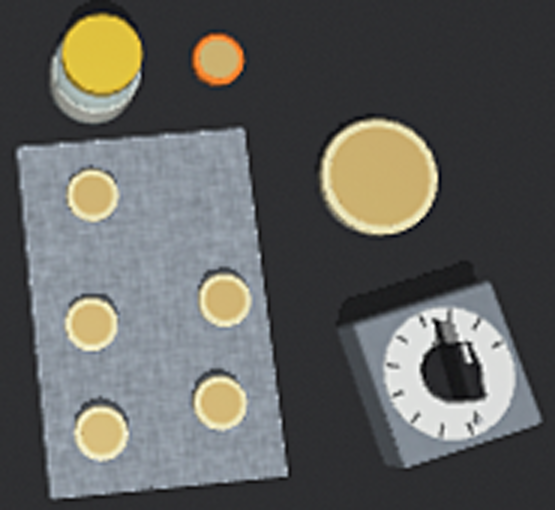

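View pics/crop2.png

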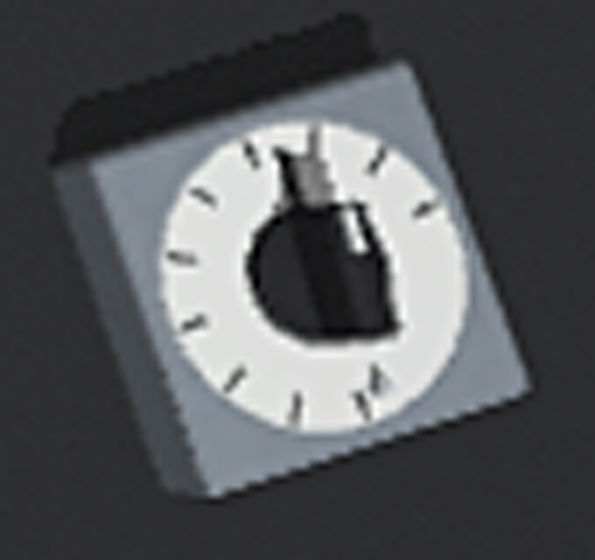

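The crops confirm it: five plain pale discs on the mat are the job, and the orange-rimmed disc off the mat isn't. The knob's pointer points to the far side, image up, at about (404,228). First I'll align the tool with the drawer's yaw of about 5.7°.

Call:
step_arm(rows=[{"linear": [0,0,0],"rot": [0,0,-5],"grip": 0.25},{"linear": [0,0,0],"rot": [0,0,-5],"grip": 0.25},{"linear": [0,0,0],"rot": [0,0,-5],"grip": 0.25},{"linear": [0,0,0],"rot": [0,0,-5.1],"grip": 0.25},{"linear": [0,0,0],"rot": [0,0,0],"grip": 0.25}])

```text
clock: 0.52
ee_pos: [0.162, 0.629, 0.2329]
tool_rot: [[-0.995, -0.1, -0.001], [-0.1, 0.995, -0.001], [0.001, -0.001, -1.0]]
wrist_force: [1.0, -0.1, 0.7]
finger_gap: 0.064
grip_force: 0.0
```

```bash
cat >> h.py <<'E'
yaw=np.radians(5.7); U=np.array([np.cos(yaw),np.sin(yaw),0]); V=np.array([-np.sin(yaw),np.cos(yaw),0])
H=np.array([.4823,.152,.041])
D=dict(A=(.4343,-.1492),B=(.459,-.2375),C=(.5148,-.1406),D=(.5358,-.2412),E=(.6132,-.1398),W=(.55,.2))
S=dict(S1=(.148,.085),S2=(.148,0),S3=(.148,-.085),S4=(.095,.045),S5=(.095,-.045))
def tgt(k,z): 
    if k in D: return np.array([*D[k],z])
    x,y=S[k]; p=H+x*U+y*V; p[2]=z; return p
def go(*ks):
    o=bot.get_obs(); R=np.array(o['tool_rot']); p=np.array(o['ee_pos'])
    print(round(o['clock'],2),p.round(4),'gap',round(o['finger_gap'],4),'gf',round(o['grip_force'],1),'wf',np.round(o['wrist_force'],1),'rotvec',np.degrees(cv2.Rodrigues(R.T@np.array([-U,V,[0,0,-1]]).T)[0]).ravel().round(2))
    for k,z in ks:
        t=tgt(k,z); d=R.T@(t-p)*100; print(k,t.round(3),'cm',d.round(2),'r',round(np.hypot(*t[:2]),3)); p=t
E
python3 -c "
from h import *
go(('W',.18),('E',.15),('E',.031),('E',.15),('S1',.15),('S1',.052),('S1',.15),('D',.15),('S2',.15),('C',.15),('S3',.15),('B',.15),('S4',.15),('A',.15),('S5',.15))"
```

```text
0.52 [0.162  0.629  0.2329] gap 0.064 gf 0.0 wf [ 1.  -0.1  0.7] rotvec [-0.08 -0.04  0.05]
W [0.55 0.2  0.18] cm [-34.31 -46.57   5.33] r 0.585
E [ 0.613 -0.14   0.15 ] cm [ -2.89 -34.44   3.05] r 0.629
E [ 0.613 -0.14   0.031] cm [-1.00e-02  2.00e-02  1.19e+01] r 0.629
E [ 0.613 -0.14   0.15 ] cm [ 1.00e-02 -2.00e-02 -1.19e+01] r 0.629
S1 [0.621 0.251 0.15 ] cm [-4.71 38.83 -0.06] r 0.67
S1 [0.621 0.251 0.052] cm [-0.01  0.01  9.8 ] r 0.67
S1 [0.621 0.251 0.15 ] cm [ 0.01 -0.01 -9.8 ] r 0.67
D [ 0.536 -0.241  0.15 ] cm [ 13.42 -48.15   0.08] r 0.588
S2 [0.63  0.167 0.15 ] cm [-13.42  39.65  -0.06] r 0.651
C [ 0.515 -0.141  0.15 ] cm [ 14.5  -29.43   0.05] r 0.534
S3 [0.638 0.082 0.15 ] cm [-14.49  20.93  -0.04] r 0.643
B [ 0.459 -0.238  0.15 ] cm [ 21.01 -30.01   0.06] r 0.517
S4 [0.572 0.206 0.15 ] cm [-15.72  43.01  -0.07] r 0.608
A [ 0.434 -0.149  0.15 ] cm [ 17.3  -33.98   0.06] r 0.459
S5 [0.581 0.117 0.15 ] cm [-17.29  24.98  -0.05] r 0.593
```

Call:
step_arm(rows=[{"linear": [-1.72,-2.33,0.27],"rot": [0,0,0],"grip": 0.25},{"linear": [-1.72,-2.33,0.27],"rot": [0,0,0],"grip": 0.25},{"linear": [-1.72,-2.33,0.27],"rot": [0,0,0],"grip": 0.25},{"linear": [-1.72,-2.33,0.27],"rot": [0,0,0],"grip": 0.25},{"linear": [-1.72,-2.33,0.27],"rot": [0,0,0],"grip": 0.25},{"linear": [-1.72,-2.33,0.27],"rot": [0,0,0],"grip": 0.25},{"linear": [-1.72,-2.33,0.27],"rot": [0,0,0],"grip": 0.25},{"linear": [-1.72,-2.33,0.27],"rot": [0,0,0],"grip": 0.25},{"linear": [-1.72,-2.33,0.27],"rot": [0,0,0],"grip": 0.25},{"linear": [-1.72,-2.33,0.27],"rot": [0,0,0],"grip": 0.25},{"linear": [-1.72,-2.33,0.27],"rot": [0,0,0],"grip": 0.25},{"linear": [-1.72,-2.33,0.27],"rot": [0,0,0],"grip": 0.25},{"linear": [-1.72,-2.33,0.27],"rot": [0,0,0],"grip": 0.25},{"linear": [-1.72,-2.33,0.27],"rot": [0,0,0],"grip": 0.25},{"linear": [-1.72,-2.33,0.27],"rot": [0,0,0],"grip": 0.25},{"linear": [-1.72,-2.33,0.27],"rot": [0,0,0],"grip": 0.25},{"linear": [-1.72,-2.33,0.27],"rot": [0,0,0],"grip": 0.25},{"linear": [-1.72,-2.33,0.27],"rot": [0,0,0],"grip": 0.25},{"linear": [-1.72,-2.33,0.27],"rot": [0,0,0],"grip": 0.25},{"linear": [-1.72,-2.33,0.27],"rot": [0,0,0],"grip": 0.25}])

```text
clock: 2.18
ee_pos: [0.551, 0.1986, 0.1793]
tool_rot: [[-0.995, -0.096, -0.001], [-0.096, 0.995, -0.0], [0.001, -0.0, -1.0]]
wrist_force: [0.6, -0.4, 0.1]
finger_gap: 0.0637
grip_force: 0.0
```

Call:
step_arm(rows=[{"linear": [-0.22,-2.65,0.23],"rot": [0,0,0],"grip": 0.25},{"linear": [-0.22,-2.65,0.23],"rot": [0,0,0],"grip": 0.25},{"linear": [-0.22,-2.65,0.23],"rot": [0,0,0],"grip": 0.25},{"linear": [-0.22,-2.65,0.23],"rot": [0,0,0],"grip": 0.25},{"linear": [-0.22,-2.65,0.23],"rot": [0,0,0],"grip": 0.25},{"linear": [-0.22,-2.65,0.23],"rot": [0,0,0],"grip": 0.25},{"linear": [-0.22,-2.65,0.23],"rot": [0,0,0],"grip": 0.25},{"linear": [-0.22,-2.65,0.23],"rot": [0,0,0],"grip": 0.25},{"linear": [-0.22,-2.65,0.23],"rot": [0,0,0],"grip": 0.25},{"linear": [-0.22,-2.65,0.23],"rot": [0,0,0],"grip": 0.25},{"linear": [-0.22,-2.65,0.23],"rot": [0,0,0],"grip": 0.25},{"linear": [-0.22,-2.65,0.23],"rot": [0,0,0],"grip": 0.25},{"linear": [-0.22,-2.65,0.23],"rot": [0,0,0],"grip": 0.25},{"linear": [0,0,0],"rot": [0,0,0],"grip": 0.25},{"linear": [0,0,0],"rot": [0,0,0],"grip": 0.25}])

```text
clock: 3.43
ee_pos: [0.6122, -0.143, 0.149]
tool_rot: [[-0.996, -0.092, -0.001], [-0.092, 0.996, -0.001], [0.002, -0.001, -1.0]]
wrist_force: [0.5, 0.6, 1.1]
finger_gap: 0.0644
grip_force: 0.0
```

```bash
python3 -c "
from h import *
go(('E',.15),('E',.031))
[print(*x) for x in dishes('top',snap('top','top1'))];
[print(*x) for x in dishes('side',snap('side','side1'))]"
```

```text
3.43 [ 0.6122 -0.143   0.149 ] gap 0.0644 gf 0.0 wf [0.5 0.6 1.1] rotvec [-0.06 -0.09 -0.4 ]
E [ 0.613 -0.14   0.15 ] cm [-0.13  0.31 -0.1 ] r 0.629
E [ 0.613 -0.14   0.031] cm [-2.00e-02  1.00e-02  1.19e+01] r 0.629
281.9 184.3 96 8.5 16.6 [ 0.6144 -0.1303]
382.9 178.4 1002 33.1 39.5 [ 0.6361 -0.3642]
279.7 137.8 127 9.1 19.5 [ 0.7248 -0.1231]
315.8 301.9 1259 38.8 41.4 [ 0.6332 -0.3629]
229.8 266.1 200 15.7 16.3 [ 0.4582 -0.2397]
262.1 262.3 194 15.2 16.3 [ 0.5346 -0.2435]
338.3 249.5 198 15.1 16.9 [ 0.7226 -0.2417]
214.9 236.6 174 14.2 15.9 [ 0.4333 -0.1515]
246.3 228.9 166 14.2 15.0 [ 0.5135 -0.1425]
284.6 223.0 164 13.9 15.1 [ 0.6119 -0.142 ]
-14.0 279.8 69 67.5 129.3 [-0.0923 -0.1753]
322.3 202.2 400 22.2 23.1 [ 0.7245 -0.0941]
299.3 90.5 108 30.8 39.2 [0.7796 0.3805]
-22.5 89.9 153 51.2 65.6 [-0.2758  0.5682]
103.3 3.2 81 6.7 17.9 [0.1043 1.1069]
```

Call:
step_arm(rows=[{"linear": [-0.1,0.3,0.9],"rot": [0,0,-0.4],"grip": 0.25},{"linear": [0,0,2],"rot": [0,0,0],"grip": 0.25},{"linear": [0,0,2],"rot": [0,0,0],"grip": 0.25},{"linear": [0,0,2],"rot": [0,0,0],"grip": 0.25},{"linear": [0,0,2],"rot": [0,0,0],"grip": 0.25},{"linear": [0,0,1.6],"rot": [0,0,0],"grip": 0.25},{"linear": [0,0,1.3],"rot": [0,0,0],"grip": 0.25},{"linear": [0,0,0],"rot": [0,0,0],"grip": 0.25},{"linear": [0,0,0],"rot": [0,0,0],"grip": 1},{"linear": [0,0,0],"rot": [0,0,0],"grip": 1},{"linear": [0,0,0],"rot": [0,0,0],"grip": 1},{"linear": [0,0,0],"rot": [0,0,0],"grip": 1},{"linear": [0,0,0],"rot": [0,0,0],"grip": 1}])

```text
clock: 4.62
ee_pos: [0.6141, -0.1373, 0.0327]
tool_rot: [[-0.994, -0.106, 0.002], [-0.106, 0.994, -0.0], [-0.002, -0.001, -1.0]]
wrist_force: [0.6, 0.2, 1.6]
finger_gap: 0.0034
grip_force: 0.0
```

```bash
python3 -c "
from h import *
i=snap('side','side2'); [print(*x) for x in dishes('side',i)]
cv2.imwrite('pics/c3.png',cv2.resize(i[150:300,180:380,::-1],None,fx=4,fy=4,interpolation=cv2.INTER_CUBIC))"
```

```text
315.8 302.0 1254 38.7 41.3 [ 0.6331 -0.3629]
229.7 266.1 201 15.7 16.5 [ 0.4581 -0.2397]
262.1 262.3 194 15.4 16.2 [ 0.5346 -0.2433]
338.2 249.1 208 16.0 16.8 [ 0.7228 -0.2406]
214.9 236.6 173 14.0 15.9 [ 0.4334 -0.1513]
246.4 229.0 166 14.3 15.0 [ 0.5135 -0.1429]
284.4 224.1 106 11.8 15.2 [ 0.6105 -0.1453]
1.9 247.5 68 44.7 57.6 [-0.074  -0.0914]
322.3 202.5 388 21.3 23.3 [ 0.7241 -0.0951]
59.3 72.5 176 51.6 64.7 [-0.021   0.6238]
215.1 34.0 216 14.1 35.7 [0.5422 0.783 ]
64.2 4.6 210 10.1 33.3 [-0.0562  1.1209]
```

View pics/c3.png

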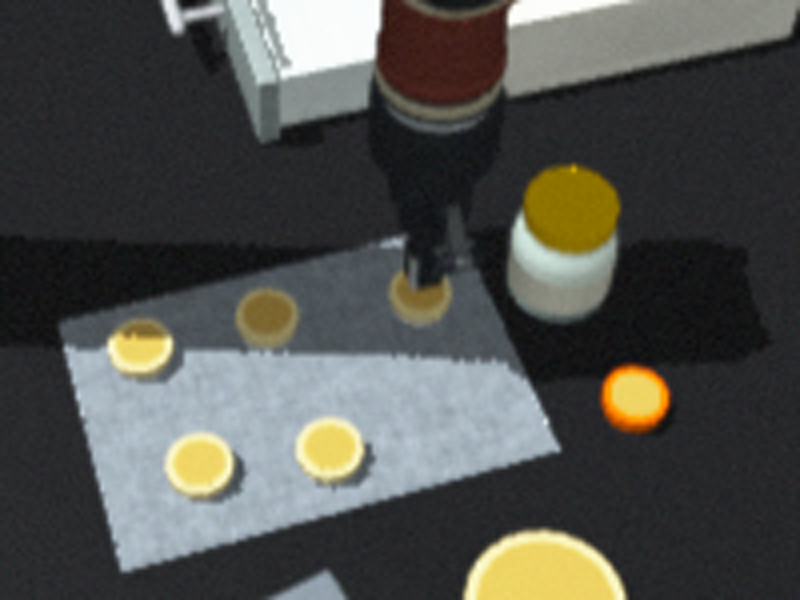

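The crop shows the closed fingertips at (425,285) resting on top of dish E, so I was too high. I'll lift, reopen and go lower, watching the force.

Call:
step_arm(rows=[{"linear": [0,0,-1.5],"rot": [0,0,0],"grip": 1},{"linear": [0,0,-1.5],"rot": [0,0,0],"grip": 0.35},{"linear": [0,-0.3,0],"rot": [0,0,0],"grip": 0.35},{"linear": [0,0,0],"rot": [0,0,0],"grip": 0.35},{"linear": [0,0,0],"rot": [0,0,0],"grip": 0.35},{"linear": [0,0,1.5],"rot": [0,0,0],"grip": 0.35},{"linear": [0,0,1.5],"rot": [0,0,0],"grip": 0.35},{"linear": [0,0,0.3],"rot": [0,0,0],"grip": 0.35},{"linear": [0,0,0.3],"rot": [0,0,0],"grip": 0.35},{"linear": [0,0,0],"rot": [0,0,0],"grip": 0.35}])

```text
clock: 5.5
ee_pos: [0.6133, -0.14, 0.0248]
tool_rot: [[-0.994, -0.106, -0.002], [-0.106, 0.994, 0.0], [0.002, 0.001, -1.0]]
wrist_force: [-0.0, 0.2, 0.8]
finger_gap: 0.055
grip_force: 0.0
```

Call:
step_arm(rows=[{"linear": [0,0,0.2],"rot": [0,0,0],"grip": 0.35},{"linear": [0,0,0],"rot": [0,0,0],"grip": 0.35}])

```text
clock: 5.67
ee_pos: [0.6142, -0.1401, 0.024]
tool_rot: [[-0.994, -0.106, 0.001], [-0.106, 0.994, -0.0], [-0.001, -0.0, -1.0]]
wrist_force: [-0.7, 0.1, 0.4]
finger_gap: 0.0558
grip_force: 0.0
```

Call:
step_arm(rows=[{"linear": [0,0,0],"rot": [0,0,0],"grip": 0.6},{"linear": [0,0,0],"rot": [0,0,0],"grip": 1},{"linear": [0,0,0],"rot": [0,0,0],"grip": 1},{"linear": [0,0,0],"rot": [0,0,0],"grip": 1}])

```text
clock: 6.0
ee_pos: [0.614, -0.1402, 0.024]
tool_rot: [[-0.994, -0.106, 0.0], [-0.106, 0.994, -0.0], [-0.0, -0.0, -1.0]]
wrist_force: [0.3, -0.2, -0.5]
finger_gap: 0.0074
grip_force: 0.0
```

```bash
python3 -c "
from h import *
i=snap('side','side3'); go()
for z in(0,.005,.01,.015,.02): print(z,proj('side',[.614,-.140,z]))
cv2.imwrite('pics/c4.png',cv2.resize(i[185:245,255:325,::-1],None,fx=10,fy=10,interpolation=cv2.INTER_CUBIC))"
```

```text
6.05 [ 0.614  -0.1401  0.0239] gap 0.0005 gf 0.0 wf [ 0.6  0.4 -0.3] rotvec [-0.01  0.02  0.38]
0 [284.91550158 226.08137634]
0.005 [285.01624339 224.95794976]
0.01 [285.11769595 223.82659715]
0.015 [285.21986682 222.68723435]
0.02 [285.32276365 221.53977598]
```

View pics/c4.png

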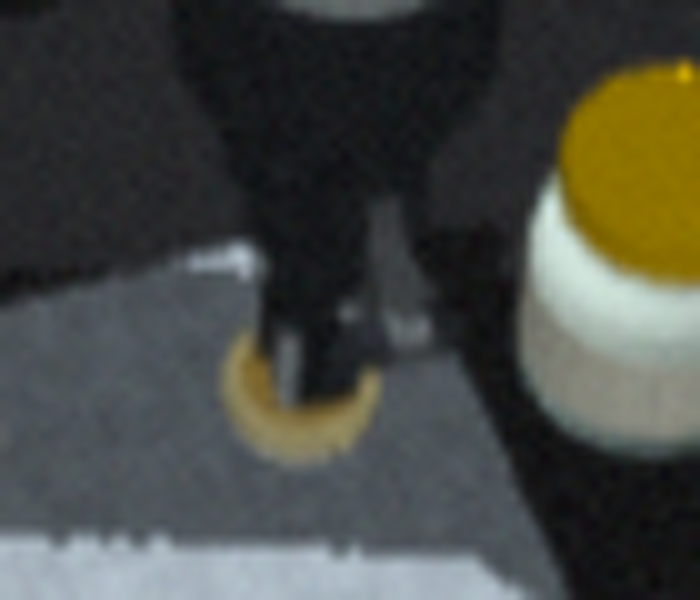

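Call:
step_arm(rows=[{"linear": [0,0,0.15],"rot": [0,0,0],"grip": 1},{"linear": [0,0,0],"rot": [0,0,0],"grip": 1}])

```text
clock: 6.22
ee_pos: [0.6137, -0.1401, 0.022]
tool_rot: [[-0.994, -0.106, -0.0], [-0.106, 0.994, 0.0], [0.0, 0.0, -1.0]]
wrist_force: [1.0, -0.6, 0.0]
finger_gap: 0.0003
grip_force: 0.0
```

```bash
python3 -c "
from h import *
go()"
```

```text
6.22 [ 0.6137 -0.1401  0.022 ] gap 0.0003 gf 0.0 wf [ 1.  -0.6  0. ] rotvec [ 0.   -0.02  0.38]
```

Call:
step_arm(rows=[{"linear": [0,0,0.2],"rot": [0,0,0],"grip": 1},{"linear": [0,0,0],"rot": [0,0,0],"grip": 1}])

```text
clock: 6.38
ee_pos: [0.6136, -0.14, 0.0198]
tool_rot: [[-0.994, -0.106, -0.001], [-0.106, 0.994, 0.0], [0.001, 0.0, -1.0]]
wrist_force: [0.9, -0.6, -0.5]
finger_gap: -0.0002
grip_force: 0.0
```

Call:
step_arm(rows=[{"linear": [0,0,0.2],"rot": [0,0,0],"grip": 1},{"linear": [0,0,0],"rot": [0,0,0],"grip": 1}])

```text
clock: 6.55
ee_pos: [0.6138, -0.1401, 0.0195]
tool_rot: [[-0.994, -0.106, -0.0], [-0.106, 0.994, -0.0], [0.0, -0.0, -1.0]]
wrist_force: [-1.4, -0.3, 7.3]
finger_gap: -0.0002
grip_force: 3.7
```

Call:
step_arm(rows=[{"linear": [0,0,-1.5],"rot": [0,0,0],"grip": 1},{"linear": [0,0,-1],"rot": [0,0,0],"grip": 0.3},{"linear": [0,0,0],"rot": [0,0,0],"grip": 0.3},{"linear": [0,0,0],"rot": [0,0,0],"grip": 0.3},{"linear": [0,0,0],"rot": [0,0,0],"grip": 0.3},{"linear": [0,0,1.5],"rot": [0,0,0],"grip": 0.3},{"linear": [0,0,1],"rot": [0,0,0],"grip": 0.3},{"linear": [0,0,0.2],"rot": [0,0,0],"grip": 0.3},{"linear": [0,0,0],"rot": [0,0,0],"grip": 0.3}])

```text
clock: 7.3
ee_pos: [0.6125, -0.1399, 0.0144]
tool_rot: [[-0.994, -0.106, -0.004], [-0.106, 0.994, 0.001], [0.004, 0.001, -1.0]]
wrist_force: [0.8, -0.2, 0.5]
finger_gap: 0.0599
grip_force: 0.0
```

```bash
python3 -c "
from h import *
i=snap('side','side4'); go()
cv2.imwrite('pics/c5.png',cv2.resize(i[175:245,250:330,::-1],None,fx=8,fy=8,interpolation=cv2.INTER_CUBIC))"
```

```text
7.35 [ 0.6133 -0.14    0.0153] gap 0.0601 gf 0.0 wf [0.5 0.5 0.8] rotvec [ 0.03 -0.11  0.38]
```

View pics/c5.png

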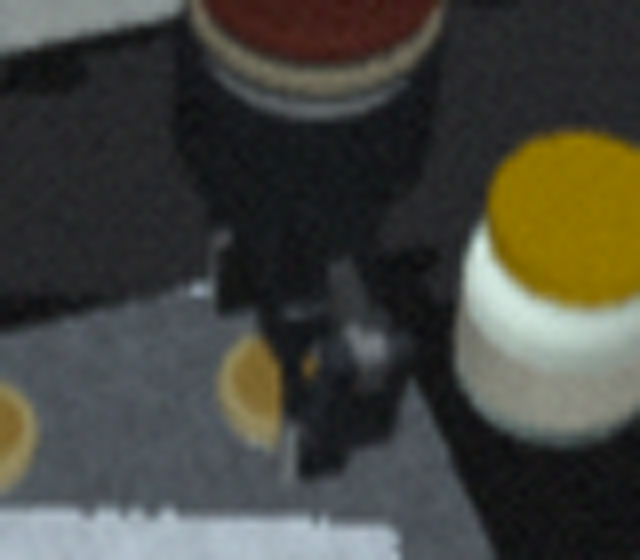

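```bash
python3 -c "
from h import *
for y in (-.17,-.175,-.18):
  for z in(.003,.01,.018): print(y,z,proj('side',[.614-(y+.14)*.1,y,z]).round(1))"
```

```text
-0.17 0.003 [288.7 234.9]
-0.17 0.01 [288.9 233.3]
-0.17 0.018 [289.1 231.5]
-0.175 0.003 [289.4 236.5]
-0.175 0.01 [289.6 234.9]
-0.175 0.018 [289.7 233.1]
-0.18 0.003 [290.  238.1]
-0.18 0.01 [290.2 236.5]
-0.18 0.018 [290.4 234.7]
```

Call:
step_arm(rows=[{"linear": [0,0,0],"rot": [0,0,0],"grip": 0.6},{"linear": [0,0,0],"rot": [0,0,0],"grip": 1},{"linear": [0,0,0],"rot": [0,0,0],"grip": 1},{"linear": [0,0,0],"rot": [0,0,0],"grip": 1}])

```text
clock: 7.68
ee_pos: [0.6169, -0.1396, 0.0197]
tool_rot: [[-0.994, -0.106, 0.007], [-0.106, 0.994, -0.0], [-0.007, -0.001, -1.0]]
wrist_force: [-0.5, 1.0, 10.1]
finger_gap: 0.0114
grip_force: 5.0
```

Call:
step_arm(rows=[{"linear": [0,0,-1.5],"rot": [0,0,0],"grip": 1},{"linear": [0,0,-1.5],"rot": [0,0,0],"grip": 0.3},{"linear": [0,0,0],"rot": [0,0,0],"grip": 0.3},{"linear": [0,0,0],"rot": [0,0,0],"grip": 0.3},{"linear": [0,0,0],"rot": [0,0,0],"grip": 0.3}])

```text
clock: 8.1
ee_pos: [0.6135, -0.1401, 0.0458]
tool_rot: [[-0.994, -0.106, -0.001], [-0.106, 0.994, -0.0], [0.001, 0.0, -1.0]]
wrist_force: [0.2, 0.1, -0.3]
finger_gap: 0.0486
grip_force: 0.0
```

```bash
python3 -c "
from h import *
go(('E',.009)); print(bot.get_obs()['joint_positions'].round(1))
[print(*x) for x in dishes('side',snap('side','side5'))]"
```

```text
8.1 [ 0.6135 -0.1401  0.0458] gap 0.0486 gf 0.0 wf [ 0.2  0.1 -0.3] rotvec [ 0.   -0.04  0.37]
E [ 0.613 -0.14   0.009] cm [0.02 0.03 3.68] r 0.629
[ 13.6  45.9  -4.6  95.    5.3  39.3 102.4]
315.9 302.0 1260 38.8 41.3 [ 0.6332 -0.363 ]
229.7 266.1 202 15.7 16.6 [ 0.458  -0.2397]
262.1 262.3 194 15.3 16.2 [ 0.5346 -0.2433]
338.2 249.1 207 16.0 16.6 [ 0.7228 -0.2406]
214.9 236.6 173 14.1 15.8 [ 0.4334 -0.1513]
246.4 228.9 166 14.2 15.0 [ 0.5136 -0.1427]
283.7 224.5 95 11.3 14.7 [ 0.6086 -0.1462]
593.8 -725.1 70 284.3 2220.4 [-1.2426 -3.7199]
322.3 202.4 392 21.8 23.1 [ 0.7244 -0.0948]
296.8 137.4 67 29.2 36.0 [0.7171 0.1594]
46.9 72.7 174 45.2 46.5 [-0.063   0.6298]
212.3 28.6 226 12.5 36.9 [0.5359 0.8245]
52.8 4.9 196 10.9 37.1 [-0.1029  1.1261]
```

Call:
step_arm(rows=[{"linear": [0,0,1.5],"rot": [0,0,0],"grip": 0.3},{"linear": [0,0,1.5],"rot": [0,0,0],"grip": 0.3},{"linear": [0,0,0.3],"rot": [0,0,0],"grip": 0.3},{"linear": [0,0,0.2],"rot": [0,0,0],"grip": 0.3},{"linear": [0,0,0],"rot": [0,0,0],"grip": 0.3}])

```text
clock: 8.57
ee_pos: [0.6134, -0.14, 0.0105]
tool_rot: [[-0.994, -0.106, -0.001], [-0.106, 0.994, 0.0], [0.001, 0.0, -1.0]]
wrist_force: [1.4, 0.4, 1.1]
finger_gap: 0.0597
grip_force: 0.0
```

Call:
step_arm(rows=[{"linear": [0,0,0.2],"rot": [0,0,0],"grip": 0.3},{"linear": [0,0,0],"rot": [0,0,0],"grip": 0.3}])

```text
clock: 8.73
ee_pos: [0.6142, -0.1402, 0.0095]
tool_rot: [[-0.994, -0.106, 0.001], [-0.106, 0.994, -0.0], [-0.001, -0.0, -1.0]]
wrist_force: [0.5, -0.4, 1.0]
finger_gap: 0.0599
grip_force: 0.0
```

Call:
step_arm(rows=[{"linear": [0,0,0.2],"rot": [0,0,0],"grip": 0.3},{"linear": [0,0,0],"rot": [0,0,0],"grip": 0.3}])

```text
clock: 8.9
ee_pos: [0.6139, -0.1401, 0.0074]
tool_rot: [[-0.994, -0.106, 0.0], [-0.106, 0.994, -0.0], [-0.0, -0.0, -1.0]]
wrist_force: [-0.5, 0.0, -0.0]
finger_gap: 0.0601
grip_force: 0.0
```

Still no contact, so I'll go a little lower and close slowly.

Call:
step_arm(rows=[{"linear": [0,0,0.2],"rot": [0,0,0],"grip": 0.4},{"linear": [0,0,0],"rot": [0,0,0],"grip": 0.5},{"linear": [0,0,0],"rot": [0,0,0],"grip": 0.6},{"linear": [0,0,0],"rot": [0,0,0],"grip": 0.6}])

```text
clock: 9.23
ee_pos: [0.6141, -0.1401, 0.0056]
tool_rot: [[-0.994, -0.106, 0.001], [-0.106, 0.994, -0.0], [-0.001, -0.0, -1.0]]
wrist_force: [-0.5, 0.3, 1.4]
finger_gap: 0.0374
grip_force: 60.2
```

Gripped: gap 37 mm, 60 N. The reported heights are about 20 mm lower than nominal, so I'll use this reading as the reference. Now lift and carry.

Call:
step_arm(rows=[{"linear": [0,0,-1],"rot": [0,0,0],"grip": 1},{"linear": [0,0,-3],"rot": [0,0,0],"grip": 1},{"linear": [0,0,-4],"rot": [0,0,0],"grip": 1},{"linear": [0,0,-4],"rot": [0,0,0],"grip": 1},{"linear": [-0.3,2.6,0],"rot": [0,0,0],"grip": 1},{"linear": [-0.3,2.6,0],"rot": [0,0,0],"grip": 1},{"linear": [-0.3,2.6,0],"rot": [0,0,0],"grip": 1},{"linear": [-0.3,2.6,0],"rot": [0,0,0],"grip": 1},{"linear": [-0.3,2.6,0],"rot": [0,0,0],"grip": 1},{"linear": [-0.3,2.6,0],"rot": [0,0,0],"grip": 1},{"linear": [-0.3,2.6,0],"rot": [0,0,0],"grip": 1},{"linear": [-0.3,2.6,0],"rot": [0,0,0],"grip": 1},{"linear": [-0.3,2.6,0],"rot": [0,0,0],"grip": 1},{"linear": [-0.3,2.6,0],"rot": [0,0,0],"grip": 1},{"linear": [-0.3,2.6,0],"rot": [0,0,0],"grip": 1},{"linear": [-0.3,2.6,0],"rot": [0,0,0],"grip": 1},{"linear": [-0.3,2.6,0],"rot": [0,0,0],"grip": 1},{"linear": [-0.3,2.6,0],"rot": [0,0,0],"grip": 1},{"linear": [-0.3,2.6,0],"rot": [0,0,0],"grip": 1},{"linear": [0,0,0],"rot": [0,0,0],"grip": 1}])

```text
clock: 10.9
ee_pos: [0.6151, 0.2619, 0.1257]
tool_rot: [[-0.993, -0.116, -0.001], [-0.116, 0.993, 0.008], [-0.0, 0.008, -1.0]]
wrist_force: [-1.9, 1.2, -0.7]
finger_gap: 0.0376
grip_force: 60.2
```

```bash
python3 -c "
from h import *
go(('S1',.06),('S1',.026))
i=snap('side','side6')
cv2.imwrite('pics/c6.png',cv2.resize(i[20:200,190:390,::-1],None,fx=3,fy=3,interpolation=cv2.INTER_CUBIC))"
```

```text
10.9 [0.6151 0.2619 0.1257] gap 0.0376 gf 60.2 wf [-1.9  1.2 -0.7] rotvec [0.45 0.01 0.93]
S1 [0.621 0.251 0.06 ] cm [-0.47 -1.18  6.56] r 0.67
S1 [0.621 0.251 0.026] cm [ 0.   -0.03  3.4 ] r 0.67
```

View pics/c6.png

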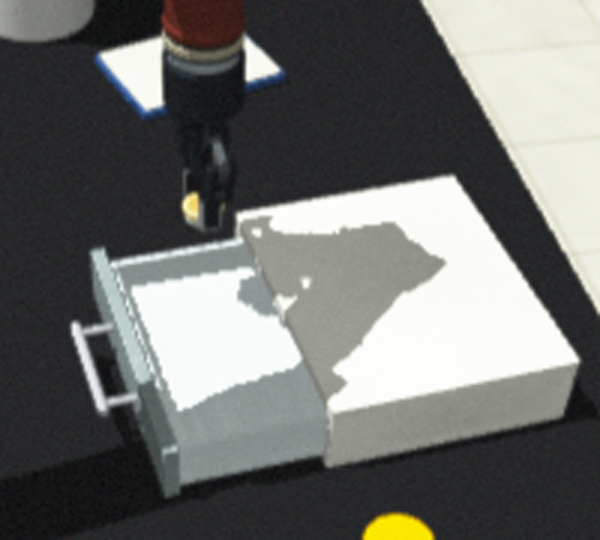

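The dish is held over the drawer, at about (205,210) in the crop. I'll correct the offset, lower it and release.

Call:
step_arm(rows=[{"linear": [-0.5,-1.2,0],"rot": [0,0,0.9],"grip": 1},{"linear": [0,0,3],"rot": [0,0,0],"grip": 1},{"linear": [0,0,3],"rot": [0,0,0],"grip": 1},{"linear": [0,0,2],"rot": [0,0,0],"grip": 1},{"linear": [0,0,1.4],"rot": [0,0,0],"grip": 1},{"linear": [0,0,0.4],"rot": [0,0,0],"grip": 1},{"linear": [0,0,0],"rot": [0,0,0],"grip": 1}])

```text
clock: 11.53
ee_pos: [0.624, 0.2385, 0.0266]
tool_rot: [[-0.996, -0.088, -0.001], [-0.088, 0.996, -0.002], [0.001, -0.002, -1.0]]
wrist_force: [0.2, -0.1, -0.1]
finger_gap: 0.0374
grip_force: 60.3
```

```bash
python3 -c "
from h import *
go(('S1',.026))"
```

```text
11.53 [0.624  0.2385 0.0266] gap 0.0374 gf 60.3 wf [ 0.2 -0.1 -0.1] rotvec [-0.12 -0.07 -0.68]
S1 [0.621 0.251 0.026] cm [0.17 1.3  0.06] r 0.67
```

Call:
step_arm(rows=[{"linear": [0,0,0.1],"rot": [0,0,0.6],"grip": 1},{"linear": [0,0,0],"rot": [0,0,0],"grip": 0.35},{"linear": [0,0,0],"rot": [0,0,0],"grip": 0.3},{"linear": [0,0,0],"rot": [0,0,0],"grip": 0.3},{"linear": [0,0,-2],"rot": [0,0,0],"grip": 0.3},{"linear": [0,0,-4],"rot": [0,0,0],"grip": 0.3},{"linear": [0,0,-4],"rot": [0,0,0],"grip": 0.3},{"linear": [0,0,0],"rot": [0,0,0],"grip": 0.3},{"linear": [0,0,0],"rot": [0,0,0],"grip": 0.3}])

```text
clock: 12.28
ee_pos: [0.6258, 0.2422, 0.1305]
tool_rot: [[-0.997, -0.08, 0.008], [-0.08, 0.997, 0.003], [-0.008, 0.003, -1.0]]
wrist_force: [0.5, -0.2, -0.4]
finger_gap: 0.0597
grip_force: 0.0
```

```bash
python3 -c "
from h import *
go(('D',.126),('D',.006),('D',.126),('S2',.126))
[print(*x) for x in dishes('side',snap('side','side7')) if x[2]<260 and x[0]>190]
print('drawer',ray('side',(263,120),.036))"
```

```text
12.28 [0.6258 0.2422 0.1305] gap 0.0597 gf 0.0 wf [ 0.5 -0.2 -0.4] rotvec [ 0.15  0.46 -1.11]
D [ 0.536 -0.241  0.126] cm [ 12.84 -47.47   0.22] r 0.588
D [ 0.536 -0.241  0.006] cm [ 0.1  -0.03 12.  ] r 0.588
D [ 0.536 -0.241  0.126] cm [ -0.1    0.03 -12.  ] r 0.588
S2 [0.63  0.167 0.126] cm [-12.61  39.91   0.21] r 0.651
229.7 266.2 200 15.6 16.5 [ 0.4581 -0.24  ]
262.1 262.3 192 15.2 16.2 [ 0.5346 -0.2434]
338.2 249.0 209 16.0 16.8 [ 0.7228 -0.2403]
214.9 236.5 174 14.3 15.7 [ 0.4335 -0.1514]
246.5 229.0 167 14.2 15.2 [ 0.5139 -0.143 ]
261.6 119.9 83 9.0 12.0 [0.6272 0.2561]
drawer [0.62715136 0.23322566 0.036     ]
```

Call:
step_arm(rows=[{"linear": [0.7,-2.65,0],"rot": [0,0,0],"grip": 0.3},{"linear": [0.7,-2.65,0],"rot": [0,0,0],"grip": 0.3},{"linear": [0.7,-2.65,0],"rot": [0,0,0],"grip": 0.3},{"linear": [0.7,-2.65,0],"rot": [0,0,0],"grip": 0.3},{"linear": [0.7,-2.65,0],"rot": [0,0,0],"grip": 0.3},{"linear": [0.7,-2.65,0],"rot": [0,0,0],"grip": 0.3},{"linear": [0.7,-2.65,0],"rot": [0,0,0],"grip": 0.3},{"linear": [0.7,-2.65,0],"rot": [0,0,0],"grip": 0.3},{"linear": [0.7,-2.65,0],"rot": [0,0,0],"grip": 0.3},{"linear": [0.7,-2.65,0],"rot": [0,0,0],"grip": 0.3},{"linear": [0.7,-2.65,0],"rot": [0,0,0],"grip": 0.3},{"linear": [0.7,-2.65,0],"rot": [0,0,0],"grip": 0.3},{"linear": [0.7,-2.65,0],"rot": [0,0,0],"grip": 0.3},{"linear": [0.7,-2.65,0],"rot": [0,0,0],"grip": 0.3},{"linear": [0.7,-2.65,0],"rot": [0,0,0],"grip": 0.3},{"linear": [0.7,-2.65,0],"rot": [0,0,0],"grip": 0.3},{"linear": [0.7,-2.65,0],"rot": [0,0,0],"grip": 0.3},{"linear": [0.7,-2.65,0],"rot": [0,0,-1],"grip": 0.3},{"linear": [0,0,0],"rot": [0,0,0],"grip": 0.3},{"linear": [0,0,0],"rot": [0,0,0],"grip": 0.3}])

```text
clock: 14.0
ee_pos: [0.534, -0.2465, 0.1246]
tool_rot: [[-0.996, -0.092, -0.004], [-0.092, 0.996, 0.0], [0.004, 0.001, -1.0]]
wrist_force: [0.1, 1.3, 0.3]
finger_gap: 0.06
grip_force: 0.0
```

Call:
step_arm(rows=[{"linear": [0,0,0],"rot": [0,0,0],"grip": 0.3},{"linear": [0,0,0],"rot": [0,0,0],"grip": 0.3}])

```text
clock: 14.17
ee_pos: [0.5361, -0.2422, 0.1255]
tool_rot: [[-0.995, -0.1, -0.001], [-0.1, 0.995, 0.002], [0.001, 0.002, -1.0]]
wrist_force: [0.2, 0.5, 0.5]
finger_gap: 0.0596
grip_force: 0.0
```

```bash
python3 -c "
from h import *
go(('D',.126),('D',.006))"
```

```text
14.17 [ 0.5361 -0.2422  0.1255] gap 0.0596 gf 0.0 wf [0.2 0.5 0.5] rotvec [ 0.12 -0.05  0.03]
D [ 0.536 -0.241  0.126] cm [ 0.02  0.1  -0.05] r 0.588
D [ 0.536 -0.241  0.006] cm [-1.0e-02 -3.0e-02  1.2e+01] r 0.588
```

Call:
step_arm(rows=[{"linear": [0,0.1,2.5],"rot": [0,0,0],"grip": 0.3},{"linear": [0,0,3],"rot": [0,0,0],"grip": 0.3},{"linear": [0,0,3],"rot": [0,0,0],"grip": 0.3},{"linear": [0,0,2],"rot": [0,0,0],"grip": 0.3},{"linear": [0,0,1],"rot": [0,0,0],"grip": 0.3},{"linear": [0,0,0.5],"rot": [0,0,0],"grip": 0.3},{"linear": [0,0,0],"rot": [0,0,0],"grip": 0.3},{"linear": [0,0,0],"rot": [0,0,0],"grip": 0.4},{"linear": [0,0,0],"rot": [0,0,0],"grip": 0.6},{"linear": [0,0,0],"rot": [0,0,0],"grip": 1},{"linear": [0,0,0],"rot": [0,0,0],"grip": 1},{"linear": [0,0,0],"rot": [0,0,0],"grip": 1}])

```text
clock: 15.17
ee_pos: [0.5373, -0.2438, 0.0082]
tool_rot: [[-0.995, -0.097, 0.003], [-0.097, 0.995, -0.001], [-0.003, -0.001, -1.0]]
wrist_force: [0.1, 1.1, 6.6]
finger_gap: 0.0373
grip_force: 60.2
```

Call:
step_arm(rows=[{"linear": [0,0,-1],"rot": [0,0,0],"grip": 1},{"linear": [0,0,-3],"rot": [0,0,0],"grip": 1},{"linear": [0,0,-4],"rot": [0,0,0],"grip": 1},{"linear": [0,0,-4],"rot": [0,0,0],"grip": 1},{"linear": [-0.9,2.85,0],"rot": [0,0,0],"grip": 1},{"linear": [-0.9,2.85,0],"rot": [0,0,0],"grip": 1},{"linear": [-0.9,2.85,0],"rot": [0,0,0],"grip": 1},{"linear": [-0.9,2.85,0],"rot": [0,0,0],"grip": 1},{"linear": [-0.9,2.85,0],"rot": [0,0,0],"grip": 1},{"linear": [-0.9,2.85,0],"rot": [0,0,0],"grip": 1},{"linear": [-0.9,2.85,0],"rot": [0,0,0],"grip": 1},{"linear": [-0.9,2.85,0],"rot": [0,0,0],"grip": 1},{"linear": [-0.9,2.85,0],"rot": [0,0,0],"grip": 1},{"linear": [-0.9,2.85,0],"rot": [0,0,0],"grip": 1},{"linear": [-0.9,2.85,0],"rot": [0,0,0],"grip": 1},{"linear": [-0.9,2.85,0],"rot": [0,0,0],"grip": 1},{"linear": [-0.9,2.85,0],"rot": [0,0,0],"grip": 1},{"linear": [-0.9,2.85,0],"rot": [0,0,0],"grip": 1},{"linear": [0,0,0],"rot": [0,0,0],"grip": 1},{"linear": [0,0,0],"rot": [0,0,0],"grip": 1}])

```text
clock: 16.83
ee_pos: [0.6221, 0.1691, 0.1267]
tool_rot: [[-0.995, -0.102, 0.0], [-0.102, 0.995, 0.002], [-0.0, 0.002, -1.0]]
wrist_force: [0.1, -1.2, -1.0]
finger_gap: 0.037
grip_force: 60.2
```

Call:
step_arm(rows=[{"linear": [0,0,0],"rot": [0,0,0],"grip": 1},{"linear": [0,0,0],"rot": [0,0,0],"grip": 1}])

```text
clock: 17.0
ee_pos: [0.6226, 0.1634, 0.1265]
tool_rot: [[-0.996, -0.094, -0.0], [-0.094, 0.996, -0.002], [0.0, -0.002, -1.0]]
wrist_force: [-0.1, -0.0, -0.5]
finger_gap: 0.0374
grip_force: 60.2
```

```bash
python3 -c "
from h import *
go(('S2',.126),('S2',.026))"
```

```text
17.0 [0.6226 0.1634 0.1265] gap 0.0374 gf 60.2 wf [-0.1 -0.  -0.5] rotvec [-0.11 -0.01 -0.28]
S2 [0.63  0.167 0.126] cm [-0.72  0.26  0.05] r 0.651
S2 [0.63  0.167 0.026] cm [-0.    0.02 10.  ] r 0.651
```

Call:
step_arm(rows=[{"linear": [-0.6,-0.9,1],"rot": [0,0,0],"grip": 1},{"linear": [0,0,3],"rot": [0,0,0],"grip": 1},{"linear": [0,0,3],"rot": [0,0,0],"grip": 1},{"linear": [0,0,2],"rot": [0,0,0],"grip": 1},{"linear": [0,0,0.7],"rot": [0,0,0],"grip": 1},{"linear": [0,0,0.2],"rot": [0,0,0],"grip": 1},{"linear": [0,0,0],"rot": [0,0,0],"grip": 1},{"linear": [0,0,0],"rot": [0,0,0],"grip": 1},{"linear": [0,0,0],"rot": [0,0,0],"grip": 1}])

```text
clock: 17.75
ee_pos: [0.6298, 0.1563, 0.0273]
tool_rot: [[-0.995, -0.096, 0.0], [-0.096, 0.995, -0.0], [-0.0, -0.001, -1.0]]
wrist_force: [-0.7, -0.3, 0.2]
finger_gap: 0.0373
grip_force: 60.1
```

Call:
step_arm(rows=[{"linear": [0,0,0],"rot": [0,0,0],"grip": 0.4},{"linear": [0,0,0],"rot": [0,0,0],"grip": 0.4},{"linear": [0,0,0],"rot": [0,0,0],"grip": 0.4},{"linear": [0,0,-2],"rot": [0,0,0],"grip": 0.4},{"linear": [0,0,-4],"rot": [0,0,0],"grip": 0.3},{"linear": [0,0,-4],"rot": [0,0,0],"grip": 0.3},{"linear": [0,0,0],"rot": [0,0,0],"grip": 0.3},{"linear": [0,0,0],"rot": [0,0,0],"grip": 0.3}])

```text
clock: 18.42
ee_pos: [0.6314, 0.1582, 0.1306]
tool_rot: [[-0.995, -0.097, 0.007], [-0.097, 0.995, 0.002], [-0.007, 0.001, -1.0]]
wrist_force: [0.4, -0.1, -1.2]
finger_gap: 0.06
grip_force: 0.0
```

```bash
python3 -c "
from h import *
go(('C',.126),('C',.006),('C',.126),('S3',.126))
[print(*x) for x in dishes('side',snap('side','side8')) if x[2]<260 and x[0]>190]"
```

```text
18.42 [0.6314 0.1582 0.1306] gap 0.06 gf 0.0 wf [ 0.4 -0.1 -1.2] rotvec [ 0.07  0.4  -0.12]
C [ 0.515 -0.141  0.126] cm [ 14.52 -28.61   0.32] r 0.534
C [ 0.515 -0.141  0.006] cm [ 0.08 -0.02 12.  ] r 0.534
C [ 0.515 -0.141  0.126] cm [ -0.08   0.02 -12.  ] r 0.534
S3 [0.638 0.082 0.126] cm [-14.43  20.97   0.13] r 0.643
229.7 266.1 200 15.6 16.5 [ 0.4581 -0.2398]
338.2 249.1 211 16.1 16.9 [ 0.7227 -0.2405]
214.9 236.5 174 14.3 15.7 [ 0.4335 -0.1511]
246.5 229.0 167 14.1 15.2 [ 0.5138 -0.1429]
268.2 138.5 93 9.6 12.6 [0.6311 0.1698]
262.7 119.8 82 9.1 11.7 [0.6308 0.2561]
```

Call:
step_arm(rows=[{"linear": [1.2,-2.37,0],"rot": [0,0,0],"grip": 0.3},{"linear": [1.2,-2.37,0],"rot": [0,0,0],"grip": 0.3},{"linear": [1.2,-2.37,0],"rot": [0,0,0],"grip": 0.3},{"linear": [1.2,-2.37,0],"rot": [0,0,0],"grip": 0.3},{"linear": [1.2,-2.37,0],"rot": [0,0,0],"grip": 0.3},{"linear": [1.2,-2.37,0],"rot": [0,0,0],"grip": 0.3},{"linear": [1.2,-2.37,0],"rot": [0,0,0],"grip": 0.3},{"linear": [1.2,-2.37,0],"rot": [0,0,0],"grip": 0.3},{"linear": [1.2,-2.37,0],"rot": [0,0,0],"grip": 0.3},{"linear": [1.2,-2.37,0],"rot": [0,0,0],"grip": 0.3},{"linear": [1.2,-2.37,0],"rot": [0,0,0],"grip": 0.3},{"linear": [1.2,-2.37,0],"rot": [0,0,0],"grip": 0.3},{"linear": [0,0,0],"rot": [0,0,0],"grip": 0.3},{"linear": [0,0,0],"rot": [0,0,0],"grip": 0.3},{"linear": [0,0,0],"rot": [0,0,0],"grip": 0.3},{"linear": [0,0,0],"rot": [0,0,0],"grip": 0.3}])

```text
clock: 19.8
ee_pos: [0.5139, -0.1376, 0.1266]
tool_rot: [[-0.995, -0.1, -0.001], [-0.1, 0.995, 0.001], [0.001, 0.002, -1.0]]
wrist_force: [-0.4, 0.6, -0.0]
finger_gap: 0.0598
grip_force: 0.0
```

```bash
python3 -c "
from h import *
go(('C',.006))"
```

```text
19.8 [ 0.5139 -0.1376  0.1266] gap 0.0598 gf 0.0 wf [-0.4  0.6 -0. ] rotvec [ 0.09 -0.05  0.03]
C [ 0.515 -0.141  0.006] cm [-0.07 -0.33 12.05] r 0.534
```

Call:
step_arm(rows=[{"linear": [-0.1,-0.3,2.5],"rot": [0,0,0],"grip": 0.3},{"linear": [0,0,3],"rot": [0,0,0],"grip": 0.3},{"linear": [0,0,3],"rot": [0,0,0],"grip": 0.3},{"linear": [0,0,2],"rot": [0,0,0],"grip": 0.3},{"linear": [0,0,1],"rot": [0,0,0],"grip": 0.3},{"linear": [0,0,0.5],"rot": [0,0,0],"grip": 0.3},{"linear": [0,0,0],"rot": [0,0,0],"grip": 0.3},{"linear": [0,0,0],"rot": [0,0,0],"grip": 0.4},{"linear": [0,0,0],"rot": [0,0,0],"grip": 0.6},{"linear": [0,0,0],"rot": [0,0,0],"grip": 1},{"linear": [0,0,0],"rot": [0,0,0],"grip": 1},{"linear": [0,0,0],"rot": [0,0,0],"grip": 1}])

```text
clock: 20.8
ee_pos: [0.5162, -0.1424, 0.009]
tool_rot: [[-0.995, -0.097, 0.003], [-0.097, 0.995, -0.0], [-0.003, -0.001, -1.0]]
wrist_force: [-1.4, 1.7, 6.4]
finger_gap: 0.0372
grip_force: 59.8
```

Call:
step_arm(rows=[{"linear": [0,0,-1],"rot": [0,0,0],"grip": 1},{"linear": [0,0,-3],"rot": [0,0,0],"grip": 1},{"linear": [0,0,-4],"rot": [0,0,0],"grip": 1},{"linear": [0,0,-4],"rot": [0,0,0],"grip": 1},{"linear": [-1.4,2.05,0],"rot": [0,0,0],"grip": 1},{"linear": [-1.4,2.05,0],"rot": [0,0,0],"grip": 1},{"linear": [-1.4,2.05,0],"rot": [0,0,0],"grip": 1},{"linear": [-1.4,2.05,0],"rot": [0,0,0],"grip": 1},{"linear": [-1.4,2.05,0],"rot": [0,0,0],"grip": 1},{"linear": [-1.4,2.05,0],"rot": [0,0,0],"grip": 1},{"linear": [-1.4,2.05,0],"rot": [0,0,0],"grip": 1},{"linear": [-1.4,2.05,0],"rot": [0,0,0],"grip": 1},{"linear": [-1.4,2.05,0],"rot": [0,0,0],"grip": 1},{"linear": [-1.4,2.05,0],"rot": [0,0,0],"grip": 1},{"linear": [0,0,0],"rot": [0,0,0],"grip": 1},{"linear": [0,0,0],"rot": [0,0,0],"grip": 1},{"linear": [0,0,0],"rot": [0,0,0],"grip": 1},{"linear": [0,0,0],"rot": [0,0,0],"grip": 1}])

```text
clock: 22.3
ee_pos: [0.634, 0.0731, 0.1275]
tool_rot: [[-0.995, -0.095, -0.0], [-0.095, 0.995, -0.002], [0.001, -0.002, -1.0]]
wrist_force: [0.5, 0.1, -0.4]
finger_gap: 0.0369
grip_force: 60.2
```

```bash
python3 -c "
from h import *
go(('S3',.126),('S3',.027))"
```

```text
22.3 [0.634  0.0731 0.1275] gap 0.0369 gf 60.2 wf [ 0.5  0.1 -0.4] rotvec [-0.09 -0.03 -0.26]
S3 [0.638 0.082 0.126] cm [-0.49  0.86  0.15] r 0.643
S3 [0.638 0.082 0.027] cm [-0.01  0.02  9.9 ] r 0.643
```

Call:
step_arm(rows=[{"linear": [-0.4,1.3,1],"rot": [0,0,0],"grip": 1},{"linear": [0,0,3],"rot": [0,0,0],"grip": 1},{"linear": [0,0,3],"rot": [0,0,0],"grip": 1},{"linear": [0,0,2],"rot": [0,0,0],"grip": 1},{"linear": [0,0,0.7],"rot": [0,0,0],"grip": 1},{"linear": [0,0,0.2],"rot": [0,0,0],"grip": 1},{"linear": [0,0,0],"rot": [0,0,0],"grip": 1},{"linear": [0,0,0],"rot": [0,0,0],"grip": 1},{"linear": [0,0,0],"rot": [0,0,0],"grip": 1}])

```text
clock: 23.05
ee_pos: [0.6372, 0.0887, 0.0283]
tool_rot: [[-0.995, -0.097, 0.0], [-0.097, 0.995, 0.0], [-0.0, 0.0, -1.0]]
wrist_force: [0.4, 0.1, -0.9]
finger_gap: 0.0371
grip_force: 60.3
```

Call:
step_arm(rows=[{"linear": [0,0,0],"rot": [0,0,0],"grip": 0.42},{"linear": [0,0,0],"rot": [0,0,0],"grip": 0.42},{"linear": [0,0,0],"rot": [0,0,0],"grip": 0.42},{"linear": [0,0,-2],"rot": [0,0,0],"grip": 0.42},{"linear": [0,0,-4],"rot": [0,0,0],"grip": 0.4},{"linear": [0,0,-4],"rot": [0,0,0],"grip": 0.3},{"linear": [0,0,0],"rot": [0,0,0],"grip": 0.3},{"linear": [0,0,0],"rot": [0,0,0],"grip": 0.3},{"linear": [0,0,0],"rot": [0,0,0],"grip": 0.3}])

```text
clock: 23.8
ee_pos: [0.6367, 0.0885, 0.1282]
tool_rot: [[-0.995, -0.097, -0.0], [-0.097, 0.995, -0.0], [0.0, -0.0, -1.0]]
wrist_force: [-0.4, -0.8, -0.6]
finger_gap: 0.0598
grip_force: 0.0
```

```bash
python3 -c "
from h import *
go(('B',.126),('B',.007),('B',.126),('S4',.126))
[print(*x) for x in dishes('side',snap('side','side9')) if x[2]<260 and x[0]>190]"
```

```text
23.8 [0.6367 0.0885 0.1282] gap 0.0598 gf 0.0 wf [-0.4 -0.8 -0.6] rotvec [-0.   -0.02 -0.13]
B [ 0.459 -0.238  0.126] cm [ 20.85 -30.72   0.23] r 0.517
B [ 0.459 -0.238  0.007] cm [-1.00e-02  0.00e+00  1.19e+01] r 0.517
B [ 0.459 -0.238  0.126] cm [ 1.00e-02 -0.00e+00 -1.19e+01] r 0.517
S4 [0.572 0.206 0.126] cm [-1.559e+01  4.306e+01 -1.000e-02] r 0.608
229.7 266.1 202 15.8 16.4 [ 0.4581 -0.2397]
338.3 249.0 208 15.8 16.9 [ 0.723  -0.2404]
214.9 236.5 175 14.4 15.7 [ 0.4335 -0.1512]
275.3 154.2 106 10.5 13.1 [0.6388 0.1013]
269.2 138.3 96 10.0 12.4 [0.6344 0.1699]
263.7 119.6 84 9.4 11.6 [0.6341 0.2563]
```

Call:
step_arm(rows=[{"linear": [1.6,-2.36,0],"rot": [0,0,0],"grip": 0.3},{"linear": [1.6,-2.36,0],"rot": [0,0,0],"grip": 0.3},{"linear": [1.6,-2.36,0],"rot": [0,0,0],"grip": 0.3},{"linear": [1.6,-2.36,0],"rot": [0,0,0],"grip": 0.3},{"linear": [1.6,-2.36,0],"rot": [0,0,0],"grip": 0.3},{"linear": [1.6,-2.36,0],"rot": [0,0,0],"grip": 0.3},{"linear": [1.6,-2.36,0],"rot": [0,0,0],"grip": 0.3},{"linear": [1.6,-2.36,0],"rot": [0,0,0],"grip": 0.3},{"linear": [1.6,-2.36,0],"rot": [0,0,0],"grip": 0.3},{"linear": [1.6,-2.36,0],"rot": [0,0,0],"grip": 0.3},{"linear": [1.6,-2.36,0],"rot": [0,0,0],"grip": 0.3},{"linear": [1.6,-2.36,0],"rot": [0,0,0],"grip": 0.3},{"linear": [1.6,-2.36,0],"rot": [0,0,0],"grip": 0.3},{"linear": [0,0,0],"rot": [0,0,0],"grip": 0.3},{"linear": [0,0,0],"rot": [0,0,0],"grip": 0.3},{"linear": [0,0,0],"rot": [0,0,0],"grip": 0.3},{"linear": [0,0,0],"rot": [0,0,0],"grip": 0.3}])

```text
clock: 25.27
ee_pos: [0.4603, -0.2353, 0.1275]
tool_rot: [[-0.995, -0.1, -0.001], [-0.1, 0.995, 0.002], [0.001, 0.002, -1.0]]
wrist_force: [0.2, -0.0, -0.2]
finger_gap: 0.0599
grip_force: 0.0
```

```bash
python3 -c "
from h import *
go(('B',.007))
[print(*x) for x in dishes('top',snap('top','top10'),.036) if x[2]<260]
i=snap('side','side10')
[print(*x) for x in dishes('side',i,.036) if x[2]<260 and x[0]>190]
t=cv2.imread('pics/top10.png')
cv2.imwrite('pics/c7.png',cv2.resize(t[30:250,60:240],None,fx=2.5,fy=2.5,interpolation=cv2.INTER_CUBIC))"
```

```text
25.27 [ 0.4603 -0.2353  0.1275] gap 0.0599 gf 0.0 wf [ 0.2 -0.  -0.2] rotvec [ 0.1  -0.05  0.02]
B [ 0.459 -0.238  0.007] cm [ 0.14 -0.22 12.05] r 0.517
288.2 264.0 218 16.5 17.0 [ 0.4353 -0.1455]
155.4 171.0 210 16.2 16.7 [0.6321 0.1555]
186.0 170.1 210 16.3 16.5 [0.6363 0.0876]
117.4 169.9 216 16.4 17.0 [0.6318 0.2401]
327.1 139.2 208 16.2 16.5 [ 0.7195 -0.2304]
229.6 266.0 202 15.6 16.6 [ 0.4572 -0.2503]
338.5 249.0 196 15.3 16.5 [ 0.7172 -0.2512]
214.5 236.8 158 14.1 14.5 [ 0.4323 -0.1646]
275.3 154.2 106 10.5 13.1 [0.6343 0.0831]
269.2 138.2 98 10.2 12.3 [0.6302 0.1506]
211.9 148.8 112 27.7 41.0 [0.4594 0.1362]
263.9 119.6 88 9.4 12.1 [0.6303 0.2348]
```

View pics/c7.png

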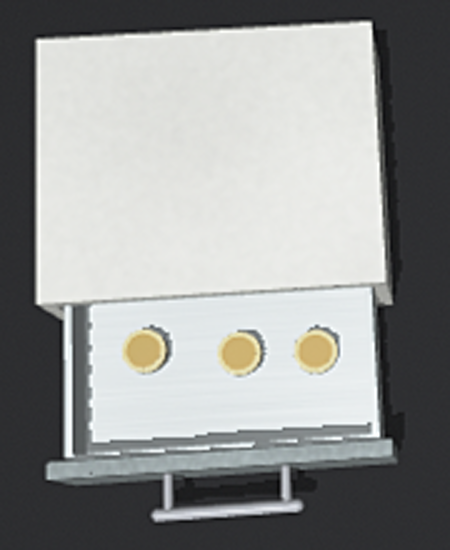

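Top crop: three dishes lie flat in the drawer at (145,350), (240,352) and (317,350). The handle sits about 3 px further in, so the drawer moved about 7 mm, which is harmless. On to dish B.

Call:
step_arm(rows=[{"linear": [0.1,-0.2,2.5],"rot": [0,0,0],"grip": 0.3},{"linear": [0,0,3],"rot": [0,0,0],"grip": 0.3},{"linear": [0,0,3],"rot": [0,0,0],"grip": 0.3},{"linear": [0,0,2],"rot": [0,0,0],"grip": 0.3},{"linear": [0,0,1],"rot": [0,0,0],"grip": 0.3},{"linear": [0,0,0.5],"rot": [0,0,0],"grip": 0.3},{"linear": [0,0,0],"rot": [0,0,0],"grip": 0.3},{"linear": [0,0,0],"rot": [0,0,0],"grip": 0.4},{"linear": [0,0,0],"rot": [0,0,0],"grip": 0.6},{"linear": [0,0,0],"rot": [0,0,0],"grip": 1},{"linear": [0,0,0],"rot": [0,0,0],"grip": 1},{"linear": [0,0,0],"rot": [0,0,0],"grip": 1}])

```text
clock: 26.37
ee_pos: [0.4602, -0.2394, 0.01]
tool_rot: [[-0.995, -0.097, 0.003], [-0.097, 0.995, -0.001], [-0.003, -0.002, -1.0]]
wrist_force: [-1.0, 0.6, 6.3]
finger_gap: 0.0375
grip_force: 59.7
```

Call:
step_arm(rows=[{"linear": [0,0,-1],"rot": [0,0,0],"grip": 1},{"linear": [0,0,-3],"rot": [0,0,0],"grip": 1},{"linear": [0,0,-4],"rot": [0,0,0],"grip": 1},{"linear": [0,0,-4],"rot": [0,0,0],"grip": 1},{"linear": [-1.0,2.85,0],"rot": [0,0,0],"grip": 1},{"linear": [-1.0,2.85,0],"rot": [0,0,0],"grip": 1},{"linear": [-1.0,2.85,0],"rot": [0,0,0],"grip": 1},{"linear": [-1.0,2.85,0],"rot": [0,0,0],"grip": 1},{"linear": [-1.0,2.85,0],"rot": [0,0,0],"grip": 1},{"linear": [-1.0,2.85,0],"rot": [0,0,0],"grip": 1},{"linear": [-1.0,2.85,0],"rot": [0,0,0],"grip": 1},{"linear": [-1.0,2.85,0],"rot": [0,0,0],"grip": 1},{"linear": [-1.0,2.85,0],"rot": [0,0,0],"grip": 1},{"linear": [-1.0,2.85,0],"rot": [0,0,0],"grip": 1},{"linear": [-1.0,2.85,0],"rot": [0,0,0],"grip": 1},{"linear": [-1.0,2.85,0],"rot": [0,0,0],"grip": 1},{"linear": [-1.0,2.85,0],"rot": [0,0,0],"grip": 1},{"linear": [-1.0,2.85,0],"rot": [0,0,0],"grip": 1},{"linear": [-1.0,2.85,0],"rot": [0,0,0],"grip": 1},{"linear": [0,0,0],"rot": [0,0,0],"grip": 1}])

```text
clock: 28.03
ee_pos: [0.5669, 0.2106, 0.1295]
tool_rot: [[-0.994, -0.107, 0.003], [-0.107, 0.994, 0.008], [-0.004, 0.008, -1.0]]
wrist_force: [-0.6, 0.3, -0.0]
finger_gap: 0.0371
grip_force: 60.2
```

Call:
step_arm(rows=[{"linear": [0,0,0],"rot": [0,0,0],"grip": 1},{"linear": [0,0,0],"rot": [0,0,0],"grip": 1},{"linear": [0,0,0],"rot": [0,0,0],"grip": 1}])

```text
clock: 28.28
ee_pos: [0.5669, 0.1988, 0.1286]
tool_rot: [[-0.996, -0.095, -0.0], [-0.095, 0.996, -0.002], [0.0, -0.002, -1.0]]
wrist_force: [0.9, -0.3, -0.2]
finger_gap: 0.0371
grip_force: 60.2
```

```bash
cat >> h.py <<'E'
H=H+.006*U
S.update(S4=(.092,.042),S5=(.092,-.045))
E
python3 -c "
from h import *
go(('S4',.128),('S4',.029))
[print(*x) for x in dishes('side',snap('side','side11'),.017) if x[2]<260 and x[0]>190]"
```

```text
28.28 [0.5669 0.1988 0.1286] gap 0.0371 gf 60.2 wf [ 0.9 -0.3 -0.2] rotvec [-0.09 -0.01 -0.27]
S4 [0.576 0.204 0.128] cm [-0.91  0.39  0.06] r 0.611
S4 [0.576 0.204 0.029] cm [-0.    0.02  9.9 ] r 0.611
338.2 249.1 211 16.1 16.9 [ 0.7227 -0.2405]
214.9 236.5 173 14.2 15.8 [ 0.4335 -0.1513]
275.4 154.2 107 10.7 13.0 [0.6388 0.1012]
269.2 138.0 103 10.6 12.6 [0.6345 0.1714]
263.7 119.5 83 9.3 11.6 [0.634  0.2565]
```

Call:
step_arm(rows=[{"linear": [-0.9,0.4,1],"rot": [0,0,0],"grip": 1},{"linear": [0,0,3],"rot": [0,0,0],"grip": 1},{"linear": [0,0,3],"rot": [0,0,0],"grip": 1},{"linear": [0,0,2],"rot": [0,0,0],"grip": 1},{"linear": [0,0,0.6],"rot": [0,0,0],"grip": 1},{"linear": [0,0,0.2],"rot": [0,0,0],"grip": 1},{"linear": [0,0,0],"rot": [0,0,0],"grip": 1},{"linear": [0,0,0],"rot": [0,0,0],"grip": 1},{"linear": [0,0,0],"rot": [0,0,0],"grip": 1}])

```text
clock: 29.08
ee_pos: [0.5764, 0.2059, 0.0316]
tool_rot: [[-0.995, -0.097, 0.002], [-0.097, 0.995, 0.001], [-0.002, 0.001, -1.0]]
wrist_force: [-0.7, 0.1, -0.3]
finger_gap: 0.0369
grip_force: 60.1
```

Call:
step_arm(rows=[{"linear": [0,0,0],"rot": [0,0,0],"grip": 0.4},{"linear": [0,0,0],"rot": [0,0,0],"grip": 0.4},{"linear": [0,0,0],"rot": [0,0,0],"grip": 0.4},{"linear": [0,0,-2],"rot": [0,0,0],"grip": 0.4},{"linear": [0,0,-4],"rot": [0,0,0],"grip": 0.4},{"linear": [0,0,-4],"rot": [0,0,0],"grip": 0.3},{"linear": [0,0,0],"rot": [0,0,0],"grip": 0.3},{"linear": [0,0,0],"rot": [0,0,0],"grip": 0.3},{"linear": [0,0,0],"rot": [0,0,0],"grip": 0.3}])

```text
clock: 29.83
ee_pos: [0.575, 0.2057, 0.1302]
tool_rot: [[-0.995, -0.097, -0.0], [-0.097, 0.995, -0.0], [0.0, -0.0, -1.0]]
wrist_force: [0.3, -0.1, -0.7]
finger_gap: 0.0599
grip_force: 0.0
```

```bash
python3 -c "
from h import *
go(('A',.128),('A',.009),('A',.128),('S5',.128))
[print(*x) for x in dishes('side',snap('side','side12'),.017) if x[2]<260 and x[0]>190]"
```

```text
29.83 [0.575  0.2057 0.1302] gap 0.0599 gf 0.0 wf [ 0.3 -0.1 -0.7] rotvec [-0.01 -0.02 -0.12]
A [ 0.434 -0.149  0.128] cm [ 17.46 -33.95   0.23] r 0.459
A [ 0.434 -0.149  0.009] cm [-0.   0.  11.9] r 0.459
A [ 0.434 -0.149  0.128] cm [  0.   -0.  -11.9] r 0.459
S5 [0.584 0.117 0.128] cm [-1.752e+01  2.503e+01 -1.000e-02] r 0.596
338.2 249.1 210 15.9 16.9 [ 0.7229 -0.2405]
214.9 236.6 172 14.1 15.8 [ 0.4334 -0.1515]
275.6 154.2 104 10.7 12.7 [0.6395 0.1011]
269.7 138.2 96 10.1 12.3 [0.6359 0.1702]
247.3 129.6 90 9.5 12.3 [0.576  0.2197]
264.0 119.5 82 9.2 11.6 [0.635  0.2565]
```

Last dish, A: 14 rows there.

Call:
step_arm(rows=[{"linear": [1.25,-2.42,0],"rot": [0,0,0],"grip": 0.3},{"linear": [1.25,-2.42,0],"rot": [0,0,0],"grip": 0.3},{"linear": [1.25,-2.42,0],"rot": [0,0,0],"grip": 0.3},{"linear": [1.25,-2.42,0],"rot": [0,0,0],"grip": 0.3},{"linear": [1.25,-2.42,0],"rot": [0,0,0],"grip": 0.3},{"linear": [1.25,-2.42,0],"rot": [0,0,0],"grip": 0.3},{"linear": [1.25,-2.42,0],"rot": [0,0,0],"grip": 0.3},{"linear": [1.25,-2.42,0],"rot": [0,0,0],"grip": 0.3},{"linear": [1.25,-2.42,0],"rot": [0,0,0],"grip": 0.3},{"linear": [1.25,-2.42,0],"rot": [0,0,0],"grip": 0.3},{"linear": [1.25,-2.42,0],"rot": [0,0,0],"grip": 0.3},{"linear": [1.25,-2.42,0],"rot": [0,0,0],"grip": 0.3},{"linear": [1.25,-2.42,0],"rot": [0,0,0],"grip": 0.3},{"linear": [1.25,-2.42,0],"rot": [0,0,0],"grip": 0.3},{"linear": [0,0,0],"rot": [0,0,0],"grip": 0.3},{"linear": [0,0,0],"rot": [0,0,0],"grip": 0.3},{"linear": [0,0,0],"rot": [0,0,0],"grip": 0.3},{"linear": [0,0,0],"rot": [0,0,0],"grip": 0.3}])

```text
clock: 31.38
ee_pos: [0.4344, -0.1469, 0.1296]
tool_rot: [[-0.995, -0.1, -0.001], [-0.1, 0.995, 0.001], [0.001, 0.001, -1.0]]
wrist_force: [1.1, 0.0, 0.2]
finger_gap: 0.0599
grip_force: 0.0
```

```bash
python3 -c "
from h import *
go(('A',.008))
[print(*x) for x in dishes('side',snap('side','side13'),.017) if x[2]<260 and x[0]>190]"
```

```text
31.38 [ 0.4344 -0.1469  0.1296] gap 0.0599 gf 0.0 wf [1.1 0.  0.2] rotvec [ 0.07 -0.05  0.01]
A [ 0.434 -0.149  0.008] cm [ 0.02 -0.24 12.16] r 0.459
338.2 249.0 202 15.8 16.5 [ 0.7227 -0.2404]
214.6 236.7 163 13.8 15.2 [ 0.4326 -0.1515]
275.5 154.2 108 10.7 13.1 [0.6394 0.1013]
269.5 138.2 96 10.1 12.4 [0.6354 0.1704]
247.4 129.5 95 9.4 13.1 [0.5762 0.2199]
264.0 119.5 86 9.3 12.0 [0.635  0.2564]
195.0 118.5 62 38.2 46.3 [0.4229 0.2987]
```

Call:
step_arm(rows=[{"linear": [0,-0.2,2.6],"rot": [0,0,0],"grip": 0.3},{"linear": [0,0,3],"rot": [0,0,0],"grip": 0.3},{"linear": [0,0,3],"rot": [0,0,0],"grip": 0.3},{"linear": [0,0,2],"rot": [0,0,0],"grip": 0.3},{"linear": [0,0,1],"rot": [0,0,0],"grip": 0.3},{"linear": [0,0,0.6],"rot": [0,0,0],"grip": 0.3},{"linear": [0,0,0],"rot": [0,0,0],"grip": 0.3},{"linear": [0,0,0],"rot": [0,0,0],"grip": 0.4},{"linear": [0,0,0],"rot": [0,0,0],"grip": 0.6},{"linear": [0,0,0],"rot": [0,0,0],"grip": 1},{"linear": [0,0,0],"rot": [0,0,0],"grip": 1},{"linear": [0,0,0],"rot": [0,0,0],"grip": 1}])

```text
clock: 32.43
ee_pos: [0.4352, -0.1502, 0.0095]
tool_rot: [[-0.995, -0.098, 0.002], [-0.098, 0.995, -0.0], [-0.002, -0.001, -1.0]]
wrist_force: [-0.3, 0.8, 7.8]
finger_gap: 0.0372
grip_force: 59.8
```

Call:
step_arm(rows=[{"linear": [0,0,-1],"rot": [0,0,0],"grip": 1},{"linear": [0,0,-3],"rot": [0,0,0],"grip": 1},{"linear": [0,0,-4],"rot": [0,0,0],"grip": 1},{"linear": [0,0,-4],"rot": [0,0,0],"grip": 1},{"linear": [-1.4,2.1,0],"rot": [0,0,0],"grip": 1},{"linear": [-1.4,2.1,0],"rot": [0,0,0],"grip": 1},{"linear": [-1.4,2.1,0],"rot": [0,0,0],"grip": 1},{"linear": [-1.4,2.1,0],"rot": [0,0,0],"grip": 1},{"linear": [-1.4,2.1,0],"rot": [0,0,0],"grip": 1},{"linear": [-1.4,2.1,0],"rot": [0,0,0],"grip": 1},{"linear": [-1.4,2.1,0],"rot": [0,0,0],"grip": 1},{"linear": [-1.4,2.1,0],"rot": [0,0,0],"grip": 1},{"linear": [-1.4,2.1,0],"rot": [0,0,0],"grip": 1},{"linear": [-1.4,2.1,0],"rot": [0,0,0],"grip": 1},{"linear": [-1.4,2.1,0],"rot": [0,0,0],"grip": 1},{"linear": [-1.4,2.1,0],"rot": [0,0,0],"grip": 1},{"linear": [0,0,0],"rot": [0,0,0],"grip": 1},{"linear": [0,0,0],"rot": [0,0,0],"grip": 1},{"linear": [0,0,0],"rot": [0,0,0],"grip": 1},{"linear": [0,0,0],"rot": [0,0,0],"grip": 1}])

```text
clock: 34.1
ee_pos: [0.5766, 0.1148, 0.1284]
tool_rot: [[-0.995, -0.095, -0.001], [-0.095, 0.995, -0.002], [0.001, -0.001, -1.0]]
wrist_force: [-0.1, -0.5, -0.4]
finger_gap: 0.037
grip_force: 60.2
```

```bash
python3 -c "
from h import *
go(('S5',.128),('S5',.03))
[print(*x) for x in dishes('side',snap('side','side14'),.017) if x[2]<260 and x[0]>190]"
```

```text
34.1 [0.5766 0.1148 0.1284] gap 0.037 gf 60.2 wf [-0.1 -0.5 -0.4] rotvec [-0.08 -0.05 -0.25]
S5 [0.584 0.117 0.128] cm [-0.79  0.15  0.04] r 0.596
S5 [0.584 0.117 0.03 ] cm [-0.01  0.01  9.8 ] r 0.596
338.2 249.1 210 16.0 16.9 [ 0.7228 -0.2405]
275.6 154.0 110 10.6 13.5 [0.6398 0.102 ]
269.6 138.2 95 10.2 12.1 [0.6357 0.1702]
247.3 127.8 102 10.6 15.6 [0.5771 0.2276]
```

Call:
step_arm(rows=[{"linear": [-0.5,0.2,1],"rot": [0,0,0],"grip": 1},{"linear": [0,0,3],"rot": [0,0,0],"grip": 1},{"linear": [0,0,3],"rot": [0,0,0],"grip": 1},{"linear": [0,0,2],"rot": [0,0,0],"grip": 1},{"linear": [0,0,0.6],"rot": [0,0,0],"grip": 1},{"linear": [0,0,0.2],"rot": [0,0,0],"grip": 1},{"linear": [0,0,0],"rot": [0,0,0],"grip": 1},{"linear": [0,0,0],"rot": [0,0,0],"grip": 1},{"linear": [0,0,0],"rot": [0,0,0],"grip": 1}])

```text
clock: 34.9
ee_pos: [0.5826, 0.1193, 0.0311]
tool_rot: [[-0.995, -0.097, 0.002], [-0.097, 0.995, 0.0], [-0.002, 0.0, -1.0]]
wrist_force: [0.2, -1.9, 0.5]
finger_gap: 0.0371
grip_force: 60.1
```

Call:
step_arm(rows=[{"linear": [0,0,0],"rot": [0,0,0],"grip": 0.4},{"linear": [0,0,0],"rot": [0,0,0],"grip": 0.4},{"linear": [0,0,0],"rot": [0,0,0],"grip": 0.4},{"linear": [0,0,-2],"rot": [0,0,0],"grip": 0.4},{"linear": [0,0,-4],"rot": [0,0,0],"grip": 0.4},{"linear": [0,0,-4],"rot": [0,0,0],"grip": 0.3},{"linear": [3,-3,0],"rot": [0,0,0],"grip": 0.6},{"linear": [3,-3,0],"rot": [0,0,0],"grip": 1},{"linear": [3,-3,0],"rot": [0,0,0],"grip": 1},{"linear": [3,-3,0],"rot": [0,0,0],"grip": 1},{"linear": [0,-3,0],"rot": [0,0,0],"grip": 1},{"linear": [0,-3,0],"rot": [0,0,0],"grip": 1},{"linear": [0,-3,0],"rot": [0,0,0],"grip": 1},{"linear": [0,0,0],"rot": [0,0,0],"grip": 1},{"linear": [0,0,0],"rot": [0,0,0],"grip": 1},{"linear": [0,0,0],"rot": [0,0,0],"grip": 1}])

```text
clock: 36.23
ee_pos: [0.4847, -0.0985, 0.1303]
tool_rot: [[-0.995, -0.097, 0.0], [-0.097, 0.995, 0.001], [-0.0, 0.001, -1.0]]
wrist_force: [-0.2, -0.3, -0.2]
finger_gap: -0.0001
grip_force: 0.0
```

```bash
python3 -c "
from h import *
go()
[print(*x) for x in dishes('side',snap('side','side15'),.036) if x[2]<260 and x[0]>190]
[print(*x) for x in dishes('top',snap('top','top15'),.036) if x[2]<260]
t=cv2.imread('pics/top15.png')
cv2.imwrite('pics/c8.png',cv2.resize(t[30:290,60:360],None,fx=2.3,fy=2.3,interpolation=cv2.INTER_CUBIC))"
```

```text
36.23 [ 0.4847 -0.0985  0.1303] gap -0.0001 gf 0.0 wf [-0.2 -0.3 -0.2] rotvec [ 0.04  0.01 -0.12]
338.2 249.0 202 15.8 16.5 [ 0.7164 -0.2512]
276.0 154.1 102 10.4 12.8 [0.6362 0.0829]
254.6 149.1 106 10.3 13.3 [0.5797 0.1133]
270.0 138.1 98 10.2 12.3 [0.6324 0.1508]
248.2 129.3 84 9.6 11.8 [0.5755 0.1997]
264.3 119.4 84 9.3 11.6 [0.6317 0.2351]
131.5 194.8 224 16.7 17.3 [0.5764 0.2045]
170.8 193.6 222 16.6 17.1 [0.582  0.1182]
155.4 170.1 212 16.0 17.0 [0.634  0.1557]
186.1 169.2 210 16.3 16.6 [0.6385 0.0875]
117.4 169.1 214 16.0 17.2 [0.6335 0.2403]
327.1 139.4 214 16.5 16.7 [ 0.719  -0.2306]
```

View pics/c8.png

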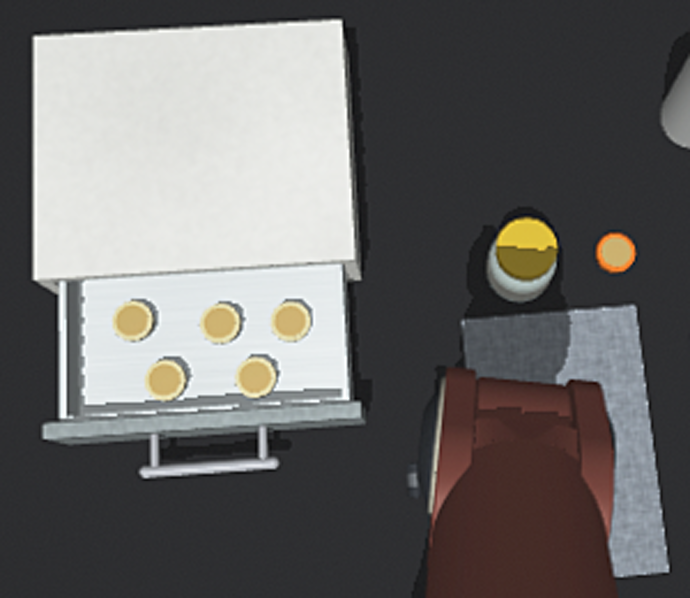

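All five dishes lie flat in the drawer, at about (133,320), (221,322), (291,320), (166,380) and (256,376) in the crop. The visible part of the mat is empty. Next I'll go in front of the handle and push the drawer shut with the shut gripper.

Call:
step_arm(rows=[{"linear": [0.15,2.5,0],"rot": [0,0,0],"grip": 0.3},{"linear": [0.15,2.5,0],"rot": [0,0,0],"grip": 0.3},{"linear": [0.15,2.5,0],"rot": [0,0,0],"grip": 0.3},{"linear": [0.15,2.5,0],"rot": [0,0,0],"grip": 0.3},{"linear": [0.15,2.5,0],"rot": [0,0,0],"grip": 0.3},{"linear": [0.15,2.5,0],"rot": [0,0,0],"grip": 0.3},{"linear": [0.15,2.5,0],"rot": [0,0,0],"grip": 0.3},{"linear": [0.15,2.5,0],"rot": [0,0,0],"grip": 0.3},{"linear": [0.15,2.5,0],"rot": [0,0,0],"grip": 0.3},{"linear": [0.15,2.5,0],"rot": [0,0,0],"grip": 0.3},{"linear": [0,0,0],"rot": [0,0,0],"grip": 0.3},{"linear": [0,0,0],"rot": [0,0,0],"grip": 0.3},{"linear": [0,0,0],"rot": [0,0,0],"grip": 0.3},{"linear": [0,0,0],"rot": [0,0,0],"grip": 0.3}])

```text
clock: 37.5
ee_pos: [0.4455, 0.1475, 0.1302]
tool_rot: [[-0.995, -0.096, -0.0], [-0.096, 0.995, -0.001], [0.0, -0.001, -1.0]]
wrist_force: [0.1, -0.2, -0.7]
finger_gap: 0.06
grip_force: 0.0
```

```bash
python3 -c "
from h import *
D['P']=(.445,.149); go(('P',.023))
i=snap('side','side16')
for uv in((122.2,235.7),(180,231.3)): print(ray('top',uv,.045))
"
```

```text
37.5 [0.4455 0.1475 0.1302] gap 0.06 gf 0.0 wf [ 0.1 -0.2 -0.7] rotvec [-0.04 -0.02 -0.17]
P [0.445 0.149 0.023] cm [ 0.03  0.17 10.72] r 0.469
[0.48556692 0.21462056 0.045     ]
[0.49863801 0.09130184 0.045     ]
```

Call:
step_arm(rows=[{"linear": [0,0,3],"rot": [0,0,0],"grip": 0.3},{"linear": [0,0,3],"rot": [0,0,0],"grip": 0.3},{"linear": [0,0,2.5],"rot": [0,0,0],"grip": 0.3},{"linear": [0,0,1.5],"rot": [0,0,0],"grip": 0.3},{"linear": [0,0,0.6],"rot": [0,0,0],"grip": 0.3},{"linear": [0,0,0],"rot": [0,0,0],"grip": 0.3},{"linear": [-1,0,0],"rot": [0,0,0],"grip": 0.3},{"linear": [-1,0,0],"rot": [0,0,0],"grip": 0.3},{"linear": [-0.6,0,0],"rot": [0,0,0],"grip": 0.3},{"linear": [-0.6,0,0],"rot": [0,0,0],"grip": 0.3},{"linear": [-0.6,0,0],"rot": [0,0,0],"grip": 0.3},{"linear": [-0.6,0,0],"rot": [0,0,0],"grip": 0.3}])

```text
clock: 38.55
ee_pos: [0.4889, 0.1523, 0.0246]
tool_rot: [[-0.995, -0.097, -0.002], [-0.097, 0.995, -0.0], [0.002, -0.0, -1.0]]
wrist_force: [-2.3, -0.3, 1.3]
finger_gap: 0.0596
grip_force: 0.9
```

Call:
step_arm(rows=[{"linear": [-0.8,0,0],"rot": [0,0,0],"grip": 0.3},{"linear": [-0.8,0,0],"rot": [0,0,0],"grip": 0.3},{"linear": [-0.8,0,0],"rot": [0,0,0],"grip": 0.3},{"linear": [-0.8,0,0],"rot": [0,0,0],"grip": 0.3},{"linear": [-0.8,0,0],"rot": [0,0,0],"grip": 0.3},{"linear": [-0.8,0,0],"rot": [0,0,0],"grip": 0.3},{"linear": [-0.8,0,0],"rot": [0,0,0],"grip": 0.3},{"linear": [-0.8,0,0],"rot": [0,0,0],"grip": 0.3},{"linear": [-0.8,0,0],"rot": [0,0,0],"grip": 0.3},{"linear": [-0.8,0,0],"rot": [0,0,0],"grip": 0.3}])

```text
clock: 39.38
ee_pos: [0.5697, 0.1605, 0.0242]
tool_rot: [[-0.995, -0.097, -0.0], [-0.097, 0.995, 0.0], [0.0, 0.0, -1.0]]
wrist_force: [-2.6, -0.4, 1.3]
finger_gap: 0.0595
grip_force: 0.9
```

```bash
python3 -c "
from h import *
go()
[print(*x) for x in dishes('side',snap('side','side17'),.036) if x[2]<260 and x[0]>190]"
```

```text
39.38 [0.5697 0.1605 0.0242] gap 0.0595 gf 0.9 wf [-2.6 -0.4  1.3] rotvec [ 0.01 -0.01 -0.12]
338.2 249.1 213 16.2 16.9 [ 0.7164 -0.2514]
285.0 142.9 104 10.6 12.7 [0.6713 0.1231]
276.8 123.8 88 9.2 12.5 [0.6653 0.2088]
```

Call:
step_arm(rows=[{"linear": [-0.6,0,0],"rot": [0,0,0],"grip": 0.3},{"linear": [-0.6,0,0],"rot": [0,0,0],"grip": 0.3},{"linear": [-0.6,0,0],"rot": [0,0,0],"grip": 0.3},{"linear": [-0.6,0,0],"rot": [0,0,0],"grip": 0.3},{"linear": [-0.4,0,0],"rot": [0,0,0],"grip": 0.3}])

```text
clock: 39.85
ee_pos: [0.5977, 0.163, 0.0241]
tool_rot: [[-0.995, -0.097, 0.0], [-0.097, 0.995, -0.0], [-0.0, -0.0, -1.0]]
wrist_force: [-1.4, 0.2, 0.5]
finger_gap: 0.0597
grip_force: 0.8
```

Call:
step_arm(rows=[{"linear": [-0.3,0,0],"rot": [0,0,0],"grip": 0.3},{"linear": [-0.3,0,0],"rot": [0,0,0],"grip": 0.3}])

```text
clock: 40.02
ee_pos: [0.603, 0.1635, 0.0241]
tool_rot: [[-0.995, -0.097, -0.0], [-0.097, 0.995, -0.0], [0.0, -0.0, -1.0]]
wrist_force: [-2.2, 0.5, 0.7]
finger_gap: 0.0596
grip_force: 0.8
```

Call:
step_arm(rows=[{"linear": [-0.3,0,0],"rot": [0,0,0],"grip": 0.3},{"linear": [-0.2,0,0],"rot": [0,0,0],"grip": 0.3}])

```text
clock: 40.18
ee_pos: [0.6081, 0.1641, 0.0241]
tool_rot: [[-0.995, -0.097, -0.0], [-0.097, 0.995, -0.0], [0.0, -0.0, -1.0]]
wrist_force: [-2.0, -0.1, -0.2]
finger_gap: 0.0598
grip_force: 0.8
```

Call:
step_arm(rows=[{"linear": [-0.2,0,0],"rot": [0,0,0],"grip": 0.3},{"linear": [-0.2,0,0],"rot": [0,0,0],"grip": 0.3}])

```text
clock: 40.35
ee_pos: [0.6106, 0.1643, 0.024]
tool_rot: [[-0.995, -0.097, -0.003], [-0.097, 0.995, -0.001], [0.003, -0.001, -1.0]]
wrist_force: [-6.7, -0.2, 3.9]
finger_gap: 0.06
grip_force: 3.0
```

Call:
step_arm(rows=[{"linear": [-0.2,0,0],"rot": [0,0,0],"grip": 0.3},{"linear": [-0.2,0,0],"rot": [0,0,0],"grip": 0.3}])

```text
clock: 40.52
ee_pos: [0.6106, 0.1643, 0.024]
tool_rot: [[-0.995, -0.098, -0.012], [-0.098, 0.995, -0.003], [0.012, -0.002, -1.0]]
wrist_force: [-13.0, -1.4, 10.5]
finger_gap: 0.06
grip_force: 6.7
```

The drawer is against its stop: the force is rising with no further motion. I'll back off, lift, and head for the knob by way of the free space in front.

Call:
step_arm(rows=[{"linear": [0.8,0,0],"rot": [0,0,0],"grip": 0.3},{"linear": [1.5,0,0],"rot": [0,0,0],"grip": 0.3},{"linear": [2.5,0,0],"rot": [0,0,0],"grip": 0.3},{"linear": [2.5,0,0],"rot": [0,0,0],"grip": 0.3},{"linear": [0,0,-3],"rot": [0,0,0],"grip": 0.3},{"linear": [0,0,-4],"rot": [0,0,0],"grip": 0.3},{"linear": [0,0,-4],"rot": [0,0,0],"grip": 0.3},{"linear": [0,0,-3],"rot": [0,0,0],"grip": 0.3},{"linear": [0,0,0],"rot": [0,0,0],"grip": 0.3},{"linear": [0,0,0],"rot": [0,0,0],"grip": 0.3}])

```text
clock: 41.35
ee_pos: [0.5455, 0.1583, 0.1668]
tool_rot: [[-0.995, -0.097, 0.008], [-0.097, 0.995, 0.002], [-0.008, 0.001, -1.0]]
wrist_force: [-0.0, 0.1, -1.0]
finger_gap: 0.06
grip_force: 0.0
```

```bash
python3 - <<'E'
from h import *
go()
T=snap('top','top18'); S_=snap('side','side18')
def knob(n,im,box):
    # white dial ellipse, on box top z=.045
    x0,y0,x1,y1=box; g=cv2.cvtColor(im,cv2.COLOR_RGB2GRAY)[y0:y1,x0:x1]
    m=(g>175).astype(np.uint8); m=cv2.morphologyEx(m,cv2.MORPH_CLOSE,np.ones((3,3)))
    c=max(cv2.findContours(m,cv2.RETR_EXTERNAL,cv2.CHAIN_APPROX_NONE)[0],key=cv2.contourArea)
    hu=cv2.convexHull(c); e=cv2.fitEllipse(hu); u=np.array(e[0])+[x0,y0]
    print(n,'dial',u.round(1),np.round(e[1],1),ray(n,u,.046)[:2].round(4))
    return u
knob('top',T,(360,205,445,285)); knob('side',S_,(205,285,300,370))
# drawer roof/panel check: dark handle ends etc by eye
a=cv2.resize(T[205:285,360:445,::-1],None,fx=7,fy=7,interpolation=cv2.INTER_CUBIC)
b=cv2.resize(S_[285:371,205:300,::-1],None,fx=7,fy=7,interpolation=cv2.INTER_CUBIC)[:560]
w=cv2.hconcat([cv2.resize(a,(400,376)),cv2.resize(b,(400,376))])
d=cv2.resize(T[30:230,60:400,::-1],None,fx=1.1,fy=1.1); w2=np.zeros((220,800,3),np.uint8); w2[:,:d.shape[1]]=d
cv2.imwrite('pics/c9.png',cv2.vconcat([w,w2]))
E
```

```text
41.35 [0.5455 0.1583 0.1668] gap 0.06 gf 0.0 wf [-0.   0.1 -1. ] rotvec [ 0.08  0.46 -0.16]
top dial [404.4 243.9] [42.7 45.1] [ 0.4854 -0.3977]
side dial [251.7 324.7] [46.7 47.9] [ 0.4831 -0.4002]
```

View pics/c9.png

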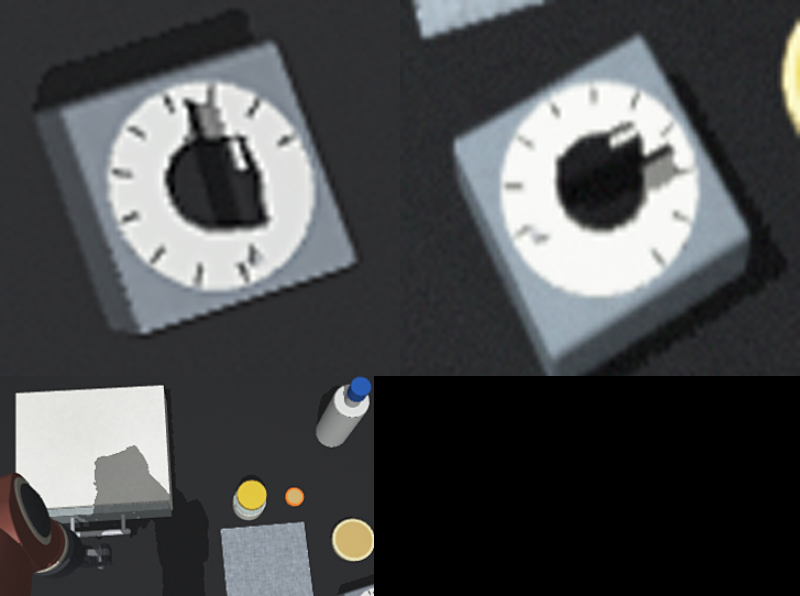

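Left crops: the knob pointer is at about (207,115) in the top view and (660,165) in the side view. The white line on the bar runs from (232,138) to (245,172), and the small zero pin is near (255,255) in the top view and (537,233) in the side view. Bottom crop: the drawer panel is flush with the unit. Next, the knob angles.

```bash
python3 - <<'E'
from h import *
c=np.array([.4842,-.399])
t=lambda x,y:(360+x/4.706,205+y/4.706)
s=lambda x,y:(205+(x-400)/4.21,285+y/4.7)
def an(l,p): d=p[:2]-c; print(l,p[:2].round(4),'ang',np.degrees(np.arctan2(d[1],d[0])).round(1),'r',np.hypot(*d).round(4))
an('ptr top',ray('top',t(207,115),.05)); an('ptr side',ray('side',s(660,165),.05))
an('pin top',ray('top',t(255,255),.049)); an('pin side',ray('side',s(537,233),.049))
an('line a top',ray('top',t(232,138),.084)); an('line b top',ray('top',t(245,172),.084))
an('line a side',ray('side',s(635,127),.084)); an('line b side',ray('side',s(612,142),.084))
# box edges top: corners
P=[ray('top',t(*q),.045)[:2] for q in((62,108),(272,42),(357,262),(140,332))]; P=np.array(P)
print(P.round(3),P.mean(0).round(4),[np.degrees(np.arctan2(*(P[(i+1)%4]-P[i])[::-1])).round(1) for i in range(4)])
E
python3 - <<'E'
import sys; sys.path.insert(0,'.')
import os; os.chdir('.')
from h import *
D['K']=(.4842,-.399); D['K0']=(.56,-.05); go(('K0',.17),('K',.17))
print(bot.get_obs()['joint_positions'].round(1))
E
```

```text
ptr top [ 0.5167 -0.3963] ang 4.8 r 0.0326
ptr side [ 0.515  -0.3977] ang 2.4 r 0.0308
pin top [ 0.4531 -0.4169] ang -150.1 r 0.0359
pin side [ 0.4511 -0.4164] ang -152.3 r 0.0373
line a top [ 0.5041 -0.3934] ang 15.6 r 0.0207
line b top [ 0.4892 -0.3987] ang 3.0 r 0.005
line a side [ 0.5031 -0.3929] ang 17.7 r 0.0199
line b side [ 0.4912 -0.3976] ang 11.7 r 0.0071
[[ 0.518 -0.33 ]
 [ 0.552 -0.43 ]
 [ 0.451 -0.466]
 [ 0.417 -0.364]] [ 0.4847 -0.3976] [np.float64(-71.3), np.float64(-160.5), np.float64(108.7), np.float64(18.5)]
41.45 [0.543  0.1575 0.1636] gap 0.0598 gf 0.0 wf [ 0.1 -0.  -0. ] rotvec [-0.01 -0.   -0.14]
K0 [ 0.56 -0.05  0.17] cm [  0.32 -20.82  -0.63] r 0.562
K [ 0.484 -0.399  0.17 ] cm [ 1.093e+01 -3.400e+01  1.000e-02] r 0.627
[-15.1  32.3  -5.1 100.8   3.7  47.2  73.6]
```

The box yaw is about 18.5°, so zero lies at -161.5°. The bar and pointer are at about 15°, so the knob needs about 180-195° counter-clockwise. First I'll pre-turn the tool clockwise so one turn fits within joint 7's range.

Call:
step_arm(rows=[{"linear": [0,0,0],"rot": [0,0,7.1],"grip": 0.3},{"linear": [0,0,0],"rot": [0,0,7.1],"grip": 0.3},{"linear": [0,0,0],"rot": [0,0,7.1],"grip": 0.3},{"linear": [0,0,0],"rot": [0,0,7.1],"grip": 0.3},{"linear": [0,0,0],"rot": [0,0,7.1],"grip": 0.3},{"linear": [0,0,0],"rot": [0,0,7.1],"grip": 0.3},{"linear": [0,0,0],"rot": [0,0,7.1],"grip": 0.3},{"linear": [0,0,0],"rot": [0,0,7.1],"grip": 0.3},{"linear": [0,0,0],"rot": [0,0,7.1],"grip": 0.3},{"linear": [0,0,0],"rot": [0,0,7.1],"grip": 0.3},{"linear": [0,0,0],"rot": [0,0,7.1],"grip": 0.3},{"linear": [0,0,0],"rot": [0,0,7.1],"grip": 0.3}])

```text
clock: 42.45
ee_pos: [0.5423, 0.1574, 0.1621]
tool_rot: [[-0.174, 0.985, -0.003], [0.985, 0.174, -0.002], [-0.001, -0.003, -1.0]]
wrist_force: [-0.7, -0.0, -0.1]
finger_gap: 0.0598
grip_force: 0.0
```

Call:
step_arm(rows=[{"linear": [0,0,0],"rot": [0,0,7.1],"grip": 0.3},{"linear": [0,0,0],"rot": [0,0,7.1],"grip": 0.3},{"linear": [0,0,0],"rot": [0,0,7.1],"grip": 0.3},{"linear": [0,0,0],"rot": [0,0,7.1],"grip": 0.3},{"linear": [0,0,0],"rot": [0,0,7.1],"grip": 0.3},{"linear": [0,0,0],"rot": [0,0,7.1],"grip": 0.3},{"linear": [0,0,0],"rot": [0,0,7.1],"grip": 0.3},{"linear": [0,0,0],"rot": [0,0,7.1],"grip": 0.3},{"linear": [0,0,0],"rot": [0,0,7.1],"grip": 0.3},{"linear": [0,0,0],"rot": [0,0,7.1],"grip": 0.3},{"linear": [0,0,0],"rot": [0,0,7.1],"grip": 0.3},{"linear": [0,0,0],"rot": [0,0,7.1],"grip": 0.3},{"linear": [0,0,0],"rot": [0,0,0],"grip": 0.3},{"linear": [0,0,0],"rot": [0,0,0],"grip": 0.3},{"linear": [0,0,0],"rot": [0,0,0],"grip": 0.3}])

```text
clock: 43.7
ee_pos: [0.5427, 0.1576, 0.1632]
tool_rot: [[0.964, 0.264, -0.001], [0.264, -0.964, -0.001], [-0.002, 0.001, -1.0]]
wrist_force: [-0.3, -0.2, -0.7]
finger_gap: 0.0595
grip_force: 0.0
```

```bash
cat >> h.py <<'E'
D['K']=(.4845,-.399); D['K0']=(.56,-.05)
def ang():
    o=bot.get_obs(); R=o['tool_rot']; print('tool y deg',np.degrees(np.arctan2(R[1,1],R[0,1])).round(1),'j',o['joint_positions'].round(1),'torque',o['ft_torque'].round(2))
E
python3 -c "
from h import *
go(('K0',.17),('K',.17)); ang()"
```

```text
43.7 [0.5427 0.1576 0.1632] gap 0.0595 gf 0.0 wf [-0.3 -0.2 -0.7] rotvec [-1.4000e-01  8.0000e-02 -1.7038e+02]
K0 [ 0.56 -0.05  0.17] cm [-3.82 20.48 -0.65] r 0.562
K [ 0.484 -0.399  0.17 ] cm [-16.5   31.67   0.06] r 0.628
tool y deg -74.7 j [-44.8  38.5  43.7 101.7 -32.4  53.2 -61.9] torque [-0.03  0.02 -0.05]
```

Call:
step_arm(rows=[{"linear": [-0.48,2.56,-0.08],"rot": [0,0,0],"grip": 0.3},{"linear": [-0.48,2.56,-0.08],"rot": [0,0,0],"grip": 0.3},{"linear": [-0.48,2.56,-0.08],"rot": [0,0,0],"grip": 0.3},{"linear": [-0.48,2.56,-0.08],"rot": [0,0,0],"grip": 0.3},{"linear": [-0.48,2.56,-0.08],"rot": [0,0,0],"grip": 0.3},{"linear": [-0.48,2.56,-0.08],"rot": [0,0,0],"grip": 0.3},{"linear": [-0.48,2.56,-0.08],"rot": [0,0,0],"grip": 0.3},{"linear": [-0.48,2.56,-0.08],"rot": [0,0,0],"grip": 0.3}])

```text
clock: 44.37
ee_pos: [0.5596, -0.0514, 0.1705]
tool_rot: [[0.965, 0.264, -0.0], [0.264, -0.965, 0.0], [-0.0, -0.0, -1.0]]
wrist_force: [0.0, 0.1, -0.5]
finger_gap: 0.0599
grip_force: 0.0
```

Call:
step_arm(rows=[{"linear": [-1.27,2.44,0],"rot": [0,0,0],"grip": 0.3},{"linear": [-1.27,2.44,0],"rot": [0,0,0],"grip": 0.3},{"linear": [-1.27,2.44,0],"rot": [0,0,0],"grip": 0.3},{"linear": [-1.27,2.44,0],"rot": [0,0,0],"grip": 0.3},{"linear": [-1.27,2.44,0],"rot": [0,0,0],"grip": 0.3},{"linear": [-1.27,2.44,0],"rot": [0,0,0],"grip": 0.3},{"linear": [-1.27,2.44,0],"rot": [0,0,0],"grip": 0.3},{"linear": [-1.27,2.44,0],"rot": [0,0,0],"grip": 0.3},{"linear": [-1.27,2.44,0],"rot": [0,0,0],"grip": 0.3},{"linear": [-1.27,2.44,0],"rot": [0,0,0],"grip": 0.3},{"linear": [-1.27,2.44,0],"rot": [0,0,0],"grip": 0.3},{"linear": [-1.27,2.44,0],"rot": [0,0,0],"grip": 0.3},{"linear": [-1.27,2.44,0],"rot": [0,0,0],"grip": 0.3},{"linear": [0,0,0],"rot": [0,0,0],"grip": 0.3},{"linear": [0,0,0],"rot": [0,0,0],"grip": 0.3},{"linear": [0,0,0],"rot": [0,0,0],"grip": 0.3},{"linear": [0,0,0],"rot": [0,0,0],"grip": 0.3}])

```text
clock: 45.78
ee_pos: [0.4842, -0.3975, 0.1702]
tool_rot: [[0.964, 0.265, 0.0], [0.265, -0.964, 0.002], [0.001, -0.002, -1.0]]
wrist_force: [0.4, 0.5, -0.8]
finger_gap: 0.06
grip_force: 0.0
```

```bash
python3 -c "
from h import *
go(('K',.17)); ang()"
```

```text
45.78 [ 0.4842 -0.3975  0.1702] gap 0.06 gf 0.0 wf [ 0.4  0.5 -0.8] rotvec [ 4.0000e-02 -1.6000e-01 -1.7036e+02]
K [ 0.484 -0.399  0.17 ] cm [-0.01  0.15  0.02] r 0.628
tool y deg -74.7 j [ 15.5  41.7  39.   90.9 -29.6  58.2 -11.3] torque [ 0.04 -0.11  0.01]
```

Call:
step_arm(rows=[{"linear": [0,0.1,2.5],"rot": [0,0,0],"grip": 0.4},{"linear": [0,0,2.5],"rot": [0,0,0],"grip": 0.4},{"linear": [0,0,2],"rot": [0,0,0],"grip": 0.4},{"linear": [0,0,1.5],"rot": [0,0,0],"grip": 0.4},{"linear": [0,0,1],"rot": [0,0,0],"grip": 0.4},{"linear": [0,0,0.7],"rot": [0,0,0],"grip": 0.4},{"linear": [0,0,0.4],"rot": [0,0,0],"grip": 0.4},{"linear": [0,0,0],"rot": [0,0,0],"grip": 0.4},{"linear": [0,0,0],"rot": [0,0,0],"grip": 0.4}])

```text
clock: 46.53
ee_pos: [0.4841, -0.4005, 0.0653]
tool_rot: [[0.965, 0.262, 0.001], [0.262, -0.965, -0.001], [0.001, 0.001, -1.0]]
wrist_force: [-0.0, -0.3, -0.2]
finger_gap: 0.0512
grip_force: 0.0
```

Call:
step_arm(rows=[{"linear": [0,0,0],"rot": [0,0,0],"grip": 0.6},{"linear": [0,0,0],"rot": [0,0,0],"grip": 0.75},{"linear": [0,0,0],"rot": [0,0,0],"grip": 0.9},{"linear": [0,0,0],"rot": [0,0,0],"grip": 1},{"linear": [0,0,0],"rot": [0,0,0],"grip": 1},{"linear": [0,0,0],"rot": [0,0,0],"grip": 1}])

```text
clock: 47.03
ee_pos: [0.4833, -0.3987, 0.0655]
tool_rot: [[0.965, 0.262, -0.0], [0.262, -0.965, 0.004], [0.001, -0.003, -1.0]]
wrist_force: [-1.2, 3.1, 5.9]
finger_gap: 0.0127
grip_force: 60.2
```

```bash
python3 -c "
from h import *
go(('K',.064)); ang()"
```

```text
47.03 [ 0.4833 -0.3987  0.0655] gap 0.0127 gf 60.2 wf [-1.2  3.1  5.9] rotvec [ 3.0000e-02 -3.0000e-01 -1.7052e+02]
K [ 0.484 -0.399  0.064] cm [0.11 0.06 0.14] r 0.628
tool y deg -74.8 j [ 18.3  48.6  34.1  95.6 -35.2  47.1  -6.7] torque [ 0.72  0.39 -0.01]
```

Call:
step_arm(rows=[{"linear": [0,0,0],"rot": [0,0,-6],"grip": 1},{"linear": [0,0,0],"rot": [0,0,-6],"grip": 1},{"linear": [0,0,0],"rot": [0,0,-6],"grip": 1},{"linear": [0,0,0],"rot": [0,0,-6],"grip": 1},{"linear": [0,0,0],"rot": [0,0,-6],"grip": 1},{"linear": [0,0,0],"rot": [0,0,-6],"grip": 1},{"linear": [0,0,0],"rot": [0,0,-6],"grip": 1},{"linear": [0,0,0],"rot": [0,0,-6],"grip": 1},{"linear": [0,0,0],"rot": [0,0,-6],"grip": 1},{"linear": [0,0,0],"rot": [0,0,-6],"grip": 1},{"linear": [0,0,0],"rot": [0,0,0],"grip": 1}])

```text
clock: 47.95
ee_pos: [0.4844, -0.3997, 0.0654]
tool_rot: [[0.254, 0.967, 0.002], [0.967, -0.254, 0.001], [0.001, 0.002, -1.0]]
wrist_force: [0.7, 3.1, 3.9]
finger_gap: 0.0127
grip_force: 59.9
```

```bash
python3 -c "
from h import *
go(('K',.064)); ang()"
```

```text
47.95 [ 0.4844 -0.3997  0.0654] gap 0.0127 gf 59.9 wf [0.7 3.1 3.9] rotvec [ 1.400e-01  3.000e-02 -1.104e+02]
K [ 0.484 -0.399  0.064] cm [ 0.07 -0.01  0.14] r 0.628
tool y deg -14.7 j [ 27.2  45.4  17.8  95.2 -19.   42.3  39.5] torque [ 0.45 -0.13  0.06]
```

Call:
step_arm(rows=[{"linear": [0,0,0],"rot": [0,0,-6],"grip": 1},{"linear": [0,0,0],"rot": [0,0,-6],"grip": 1},{"linear": [0,0,0],"rot": [0,0,-6],"grip": 1},{"linear": [0,0,0],"rot": [0,0,-6],"grip": 1},{"linear": [0,0,0],"rot": [0,0,-6],"grip": 1},{"linear": [0,0,0],"rot": [0,0,-6],"grip": 1},{"linear": [0,0,0],"rot": [0,0,-6],"grip": 1},{"linear": [0,0,0],"rot": [0,0,-6],"grip": 1},{"linear": [0,0,0],"rot": [0,0,-6],"grip": 1},{"linear": [0,0,0],"rot": [0,0,-6],"grip": 1},{"linear": [0,0,0],"rot": [0,0,-6],"grip": 1},{"linear": [0,0,0],"rot": [0,0,-6],"grip": 1},{"linear": [0,0,0],"rot": [0,0,-6],"grip": 1},{"linear": [0,0,0],"rot": [0,0,-6],"grip": 1},{"linear": [0,0,0],"rot": [0,0,-6],"grip": 1},{"linear": [0,0,0],"rot": [0,0,-6],"grip": 1},{"linear": [0,0,0],"rot": [0,0,-6],"grip": 1},{"linear": [0,0,0],"rot": [0,0,0],"grip": 1}])

```text
clock: 49.45
ee_pos: [0.4862, -0.3983, 0.0655]
tool_rot: [[-0.999, 0.047, 0.004], [0.047, 0.999, 0.002], [-0.004, 0.002, -1.0]]
wrist_force: [3.7, 4.9, 3.2]
finger_gap: 0.0124
grip_force: 60.0
```

```bash
python3 -c "
from h import *
go(('K',.064)); ang()"
```

```text
49.45 [ 0.4862 -0.3983  0.0655] gap 0.0124 gf 60.0 wf [3.7 4.9 3.2] rotvec [ 0.11  0.26 -8.41]
K [ 0.484 -0.399  0.064] cm [ 0.17 -0.07  0.15] r 0.628
tool y deg 87.3 j [ 43.7  44.6 -10.6  94.6  10.8  41.7 115.3] torque [ 0.83 -0.55  0.05]
```

Call:
step_arm(rows=[{"linear": [0,0,0],"rot": [0,0,-4],"grip": 1},{"linear": [0,0,0],"rot": [0,0,-4],"grip": 1},{"linear": [0,0,0],"rot": [0,0,-4],"grip": 1},{"linear": [0,0,0],"rot": [0,0,-3],"grip": 1},{"linear": [0,0,0],"rot": [0,0,0],"grip": 1}])

```text
clock: 49.87
ee_pos: [0.4862, -0.3979, 0.0655]
tool_rot: [[-0.977, -0.211, 0.004], [-0.211, 0.977, 0.002], [-0.004, 0.002, -1.0]]
wrist_force: [3.0, 3.4, 3.6]
finger_gap: 0.0122
grip_force: 60.1
```

```bash
python3 -c "
from h import *
go(); ang()"
```

```text
49.87 [ 0.4862 -0.3979  0.0655] gap 0.0122 gf 60.1 wf [3.  3.4 3.6] rotvec [0.1  0.25 6.49]
tool y deg 102.2 j [ 46.1  44.9 -14.7  94.6  15.1  42.4 126.5] torque [ 0.98 -0.56  0.08]
```

Call:
step_arm(rows=[{"linear": [0,0,0],"rot": [0,0,-2],"grip": 1},{"linear": [0,0,0],"rot": [0,0,-2],"grip": 1},{"linear": [0,0,0],"rot": [0,0,0],"grip": 1}])

```text
clock: 50.12
ee_pos: [0.4862, -0.3979, 0.0655]
tool_rot: [[-0.96, -0.278, 0.004], [-0.278, 0.961, 0.002], [-0.004, 0.001, -1.0]]
wrist_force: [1.6, 4.8, 4.3]
finger_gap: 0.0127
grip_force: 60.1
```

```bash
python3 -c "
from h import *
go(); ang()"
```

```text
50.12 [ 0.4862 -0.3979  0.0655] gap 0.0127 gf 60.1 wf [1.6 4.8 4.3] rotvec [ 0.09  0.25 10.46]
tool y deg 106.2 j [ 46.7  45.  -15.8  94.5  16.2  42.6 129.5] torque [ 1.01 -0.56  0.04]
```

Call:
step_arm(rows=[{"linear": [0,0,0],"rot": [0,0,-2],"grip": 1},{"linear": [0,0,0],"rot": [0,0,-2],"grip": 1},{"linear": [0,0,0],"rot": [0,0,0],"grip": 1}])

```text
clock: 50.37
ee_pos: [0.4861, -0.3978, 0.0655]
tool_rot: [[-0.94, -0.34, 0.004], [-0.34, 0.94, 0.003], [-0.005, 0.002, -1.0]]
wrist_force: [2.3, 5.0, 4.1]
finger_gap: 0.0129
grip_force: 60.7
```

```bash
python3 -c "
from h import *
go(); ang()"
```

```text
50.37 [ 0.4861 -0.3978  0.0655] gap 0.0129 gf 60.7 wf [2.3 5.  4.1] rotvec [ 0.14  0.28 14.19]
tool y deg 109.9 j [ 47.3  45.2 -16.9  94.5  17.2  42.8 132.4] torque [ 1.11 -0.55 -0.7 ]
```

Call:
step_arm(rows=[{"linear": [0,0,0],"rot": [0,0,-2],"grip": 1},{"linear": [0,0,0],"rot": [0,0,0],"grip": 1}])

```text
clock: 50.53
ee_pos: [0.4861, -0.3978, 0.0655]
tool_rot: [[-0.93, -0.369, 0.005], [-0.369, 0.93, 0.004], [-0.006, 0.002, -1.0]]
wrist_force: [3.4, 5.6, 3.7]
finger_gap: 0.0127
grip_force: 69.3
```

```bash
python3 -c "
from h import *
go(); ang()"
```

```text
50.53 [ 0.4861 -0.3978  0.0655] gap 0.0127 gf 69.3 wf [3.4 5.6 3.7] rotvec [ 0.18  0.32 15.93]
tool y deg 111.6 j [ 47.7  45.2 -17.4  94.5  17.6  42.9 133.8] torque [ 1.18 -0.62 -1.45]
```

The torque jumped to -1.45 Nm at 111°, so the knob is against its zero stop. Release and rise.

Call:
step_arm(rows=[{"linear": [0,0,0],"rot": [0,0,0],"grip": 1},{"linear": [0,0,0],"rot": [0,0,0],"grip": 1},{"linear": [0,0,0],"rot": [0,0,0],"grip": 0.6},{"linear": [0,0,0],"rot": [0,0,0],"grip": 0.4},{"linear": [0,0,0],"rot": [0,0,0],"grip": 0.4},{"linear": [0,0,0],"rot": [0,0,0],"grip": 0.4},{"linear": [0,0,-2],"rot": [0,0,0],"grip": 0.4},{"linear": [0,0,-4],"rot": [0,0,0],"grip": 0.4},{"linear": [0,0,-4],"rot": [0,0,0],"grip": 0.4},{"linear": [0,3,0],"rot": [0,0,0],"grip": 0.4},{"linear": [0,3,0],"rot": [0,0,0],"grip": 0.4},{"linear": [0,3,0],"rot": [0,0,0],"grip": 0.4},{"linear": [0,3,0],"rot": [0,0,0],"grip": 0.4},{"linear": [0,3,0],"rot": [0,0,0],"grip": 0.4},{"linear": [0,3,0],"rot": [0,0,0],"grip": 0.4},{"linear": [0,3,0],"rot": [0,0,0],"grip": 0.4},{"linear": [0,0,0],"rot": [0,0,0],"grip": 0.4},{"linear": [0,0,0],"rot": [0,0,0],"grip": 0.4}])

```text
clock: 52.03
ee_pos: [0.4039, -0.2049, 0.1649]
tool_rot: [[-0.925, -0.38, -0.0], [-0.38, 0.925, -0.001], [0.001, -0.0, -1.0]]
wrist_force: [0.6, -0.5, 0.2]
finger_gap: 0.0514
grip_force: 0.0
```

```bash
python3 - <<'E'
from h import *
go()
T=snap('top','top20'); S_=snap('side','side20')
a=cv2.resize(T[205:285,360:445,::-1],(400,376),interpolation=cv2.INTER_CUBIC)
b=cv2.resize(S_[285:365,205:300,::-1],(400,376),interpolation=cv2.INTER_CUBIC)
d=cv2.resize(S_[60:260,190:400,::-1],(231,220)); e=cv2.resize(T[20:230,60:400,::-1],(356,220))
w2=np.zeros((220,800,3),np.uint8); w2[:,:231]=d; w2[:,240:596]=e
cv2.imwrite('pics/c10.png',cv2.vconcat([cv2.hconcat([a,b]),w2]))
E
```

```text
52.03 [ 0.4039 -0.2049  0.1649] gap 0.0514 gf 0.0 wf [ 0.6 -0.5  0.2] rotvec [-0.03 -0.03 16.61]
```

View pics/c10.png

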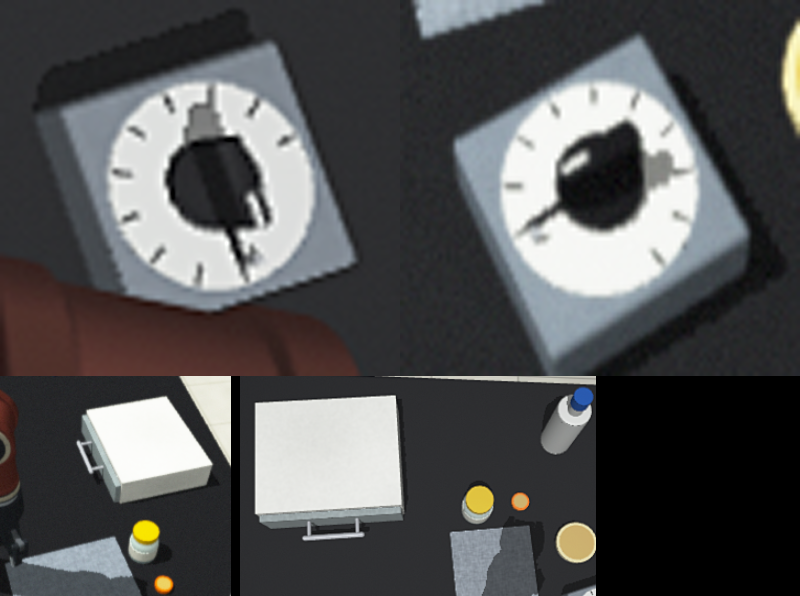

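The pointer lies beside the zero pin, at (240,260) in the top view and (535,230) in the side view. The drawer is flush, the jar and large dish stand where they were, and the arm is free. Handing in.

```bash
python3 -c "
from rig import bot
print(bot.sign_off())"
```

```text
the job is handed in; nothing more can be done
None
```

I handed the job in at about 52 s; no verdict came back. All five small dishes lie flat in the shut drawer, the peak knob is back against its zero stop, and the jar, large dish and orange look-alike were left alone.

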